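# Show the dip rod to the reader, then hold it out at its length mark

## Robot

A 6-joint arm with a two-finger parallel gripper is mounted at the origin on the work surface. World frame = base frame: x ahead of the robot, y to its left, z up, the work surface at z = 0. Lengths are in m, angles in degrees, forces in N, time in s.
With the tool pointing down it reaches from about 0.375 to 0.9 m from the base axis. Payload 3.1 kg.
Tool frame: the origin (TCP) lies on the centre line of the jaws, within the pads' length; the fingertips stand 8 mm ahead of it and the grasp point (between the pads) lies 11 mm behind it; y points along the fingers, x is the direction in which the jaws open and shut, and the axes are right-handed (so a half turn about y gives the same grasp; the last joint's range is limited). The gripper opens to 87 mm and grips with 3 to 60 N. Pads are 19 mm wide; open, the fingers measure 117 mm over their backs; the gripper's body (75 mm by 190 mm) begins 51 mm behind the grasp point.
Start: joints at [-76.289, 30.224, 82.088, -0, 67.689, -10.227], TCP at [0.254, -0.571, 0.192] pointing down, gripper open.
Joint ranges: [-176.69, 176.69], [-43.24, 126.21], [12.49, 139.97], [-82, 262], [0, 151.66], [-163.58, 163.58]. Speed limits (degrees/s): [159.86, 159.86, 180, 180, 180, 180].

## Interface

Orientations are given as a 3x3 rotation matrix whose columns are the frame's x, y, z axes.
In Python, from rig import read_state, imaging, job, spotter gives the robot as it stands.
- The arm moves only by the tool apply_moves, never from a script. Its argument "steps" is a list of rows, each an object of numbers: "x", "y", "z": the shift along the world's x, y, z in mm; "spin": the turn about the world's z in rad. In form: [{"x": .., "y": .., "z": .., "spin": ..}, ...]. A call has 1 to 12 rows; each row shifts and turns the pose as measured when the row begins; what a row does not reach is not made up. A row lasts 1/10 s, in which the tool goes at most 50 mm and 8.59 degrees, less where a joint would pass 70% of its speed; a pose out of reach is approached as far as the arm can. A call is refused whole if a number of a shift passes 50 or a number of a turn 0.15, either way. A call with a gripper value outside its range is refused whole. "grip" is the finger opening in mm, from 0 to 87, set as the call begins (left out, the last holds). The fingers move at their own pace and stop on an object; the grip force is fixed at half the most. Time passes only in rows, so rows that do not move let the fingers close. It gives the time, the measured TCP pose, the force and the opening at its end, in the units of the state.
- read_state(): the state, without advancing time (a new reading comes with each control period).
- imaging.capture(name): name is "scene" or "side" or "wrist"; returns the picture (400x640x3 uint8, red, green, blue); there is no depth.
- imaging.camera_params(name): a dict with "fov_y" (degrees; the focal length in pixels is half the picture's height over the tangent of half this angle, whatever the lens; pixels are square), "cx", "cy" (the principal point, pixels), "R" (3x3) and "t" (3): a world point X has camera coordinates R X + t. Camera axes: x right, y down, z forward; pixel columns grow to the right and rows downward; lengths in m; the calibration is good to about 2 mm. The wrist camera is an equidistant fisheye: a pixel r from the principal point sees the ray r / f radians off the axis. A picture is of the moment at which its call begins: read the wrist's pose just before it. camera_params takes no time and is no camera call; for the wrist camera it gives the pose at the moment of the call.
- job.hand_in(): hands the job in, once; it reports no verdict.
Trained networks look in the newest picture that a camera, given by its name, has taken for a name from the list of things; names that differ only in an ending like _2 or _b are one class to them, and where a whole thing is asked for, a point or a joint stands for the part that bears it (a point fixed in the world has none). Each returns a list of dicts, best first, with "score" (0 to 1); they miss things now and then, are a little off and sometimes report something else, mostly with a low value. They report only what shows in the picture. A call takes as long as a camera call.
- spotter.cut_out(name, camera): "mask" (400x640 bool, what is visible of it) and "rect" ([left, top, width, height] in pixels, round what is visible of it).
The state is a dict: "time_s": time; "joint_positions": joint angles; "qvel": joint speeds; "tau": joint torques, N m; "position": TCP position; "tcp_rot": TCP orientation; "force": force on the tool from outside, world axes, zero at the start; "moment": the same for the moment, N m; "opening": opening from 0.0 (shut) to 1.0 (fully open).
Only numpy, scipy, OpenCV 4.12 (cv2) and the standard library are available. Lean on these libraries where they do the work, as an engineer would, in place of code of your own. Each camera call takes 0.05 s, during which the arm holds its last target.

## Task

Take the dip rod of the bath by its grip bar and, with the rod still fully in, turn it so that first the round coupon and then the square coupon looks squarely at the reader's lens for about a second each. Then, with the square coupon still turned to the reader's side, pull the rod up against its spring until its ring is level with the brass length mark, and finish while still holding it there, still. Never let the rod snap back, and leave the other things on the bench where they are.

Things in the scene. Friction and masses are not known exactly. Their poses are not given: they have to be found in the camera images.
- station: dip bath, fixed on the bench: flat grey stirrer 200 x 220 x 45 mm (x, y, height) with a covered steel pot 130 mm across, lid top at 101 mm, and a 20 mm guide sleeve in the lid's middle, up to 115 mm. Origin: on the bench, on the sleeve's axis. x points from the control side (knob, display) to the scale post, y to the reader, z up. Turned up to 0.45 rad either way.
- head: grip bar on top of the sprung telescoping rod: plain grey, 12 mm thick (its x), 32 mm wide (its y), from 16 mm below to 20 mm above the origin, nothing above it. Origin: on the rod's axis (which is the sleeve's), at the height to grip, 172 mm above the bench when the rod is fully in. z is up. It turns and rises with the rod.
- plate (a point): centre of the aluminium plate under the grip bar (34 mm below the bar's origin, one piece with it): 12 mm thick, 46 mm wide, 36 mm tall, same axes as the bar. Two copper coupons stand 2.5 mm proud of it: a round one (28 mm) on its +x side, a square one (26 mm) on its -x side.
- turn (a joint): turning of rod and head about the upright axis, rad, counter-clockwise from above positive, free from -2.0 to 2.0; 0 = the plate's edge points to the reader (head x along station x), +1.571 = the round coupon looks squarely at the reader, -1.571 = the square one does. Starts within 0.4 of 0. Light friction (0.04 N m): it stays where it is left.
- rod (a joint): how far the rod is pulled up out of its sleeve, m: 0 = fully in (as it starts), stop at 0.13. An inner spring pulls it back in: about 8 N in all (weight included) at 0, 0.8 N more per 10 mm, about 16 N at the highest mark; it snaps back if let go.
- ring (a point): middle of the thin steel ring (flange 32 mm across, 4 mm thick) on the rod just under the plate, 54 mm below the grip bar's origin, 118 mm above the bench when the rod is fully in; it rises with the rod.
- mark (a point): the length mark: tip of the flat brass pointer (3 mm thick) of the rider on the scale post (9 mm thick, 212 mm tall, 125 mm from the rod's axis). The tip is 91 mm from the axis and points at it, 55 to 95 mm above the ring's lowest place, different each time. The rod is at its mark when the ring is level with it. Rider and post are fixed.
- lens (a point): the dark round lens (20 mm) of the reader, a grey box 36 x 34 x 30 mm on a pillar, 73 mm from the rod's axis, 134 mm above the bench, looking at the plate; the reader's top is at 149 mm.
- jar_a: white plastic jar 64 mm across, 85 mm tall; bystander. Origin under its centre.
- jar_b: amber glass bottle 48 mm across, 95 mm tall; bystander. Origin under its centre.
- beaker: open glass beaker 84 mm across, 100 mm tall; bystander. Origin under its centre.
- dish: white ceramic dish 90 mm across, 35 mm tall; bystander. Origin under its centre.
- spatula: narrow double-ended steel laboratory spatula, 188 mm long (its x), 5 mm thick, lying flat; bystander. Origin under its middle.
- stopper: small glass stopper, 28 mm across, 40 mm tall, standing on a front corner of the stirrer's top plate; bystander. Origin under its centre.
- support_ring: flat cork ring 90 mm across, 14 mm tall; bystander. Origin under its centre.

How it is judged (in metres and radians):
On the way, in this order (a step that is already met when the one before it is completed fails the run):
1. the round coupon looks squarely at the reader, rod fully in (value of joint turn between 1.411 and 1.731 rad and value of joint rod below 0.012 m), for 0.5 s.
2. the square coupon looks squarely at the reader, rod fully in (value of joint turn between -1.731 and -1.411 rad and value of joint rod below 0.012 m), for 0.5 s.
At the end, for the whole second after the job is handed in: the gripper holds the head (over 2 N of contact), the ring is level with the mark within 5 mm and still (under 10 mm/s), the square coupon still faces the reader's side within 0.3 rad, and no bystander is more than 30 mm from its start (z of ring in the frame of mark between -0.005 and 0.005 m and value of joint turn between -1.871 and -1.271 rad and velocity of joint rod between -0.01 and 0.01 m/s and contact force between the fingers and head above 2 N and distance of each of jar_a, jar_b, beaker, dish, spatula, stopper, support_ring from where it was at the start of the episode below 0.03 m); the arm keeps its last pose, push and grip.
It fails at once if the rod snaps back (faster than 0.4 m/s inwards) (velocity of joint rod below -0.4 m/s).
It fails at once if a bystander is pushed away (more than 30 mm) (distance of any of jar_a, jar_b, beaker, dish, spatula, stopper, support_ring from where it was at the start of the episode above 0.03 m).
It also fails if it takes over 56 s, if anything falls off the work surface, if the arm or the gripper's body presses on something with over 40 N, if the wrist force passes 120 N, or if a joint passes its speed limit or range.

## Working session

There is one attempt and no reset: what is moved stays moved. The work goes in short steps, Python scripts to look and compute and a tool call to move; the robot and the scene stay as the last step left them, time stands still between calls to the robot, and variables do not carry over. Pictures are saved under pics/ and viewed, and the job is handed in when it is done.

Besides the shell and the picture viewer there is one more tool, called after "Emit:" as name([rows], argument=value, ...), one row to a line, values as JSON. apply_moves: Moves the arm, as the interface text tells. Its arguments: {"type":"object","properties":{"steps":{"type":"array"},"grip":{"type":"number"}},"required":["steps"]}

```bash
mkdir -p pics; ls; python3 - <<'E'
from rig import read_state, imaging, job, spotter
import cv2,numpy as np
s=read_state()
for k,v in s.items(): print(k,np.round(v,3).tolist())
for c in ["scene","side","wrist"]:
    p=imaging.camera_params(c); im=imaging.capture(c)
    print(c,p["fov_y"],p["cx"],p["cy"],np.round(p["R"],3).tolist(),np.round(p["t"],3).tolist())
    cv2.imwrite(f"pics/{c}0.png",im[:,:,::-1])
print(read_state()["time_s"])
E
```

```text
pics
time_s 0.0
joint_positions [-76.29, 30.28, 82.157, -0.0, 67.687, -10.226]
qvel [0.073, -0.011, 0.041, 0.029, -0.019, -0.008]
tau [-0.0, -44.004, -17.659, 0.063, 0.058, -0.0]
position [0.253, -0.57, 0.191]
tcp_rot [[0.406, -0.001, 0.914], [-0.914, 0.002, 0.406], [-0.002, -1.0, 0.0]]
force [0.643, -0.304, -0.059]
moment [0.033, 0.001, -0.04]
opening 1.004
scene 52.91974658344744 313.560654774265 196.07194511263245 [[-0.577, 0.817, 0.008], [0.695, 0.496, -0.52], [-0.429, -0.294, -0.854]] [0.336, -0.259, 1.304]
side 53.22899019249895 322.1654950470015 190.08749060755707 [[-0.94, -0.341, -0.013], [-0.225, 0.647, -0.728], [0.256, -0.682, -0.685]] [0.478, 0.259, 1.179]
wrist 65.70646984690485 320.88103804108664 199.97146540143243 [[0.406, -0.914, -0.002], [-0.882, -0.393, 0.261], [-0.239, -0.104, -0.965]] [-0.624, -0.033, 0.389]
0.15
```

View pics/scene0.png

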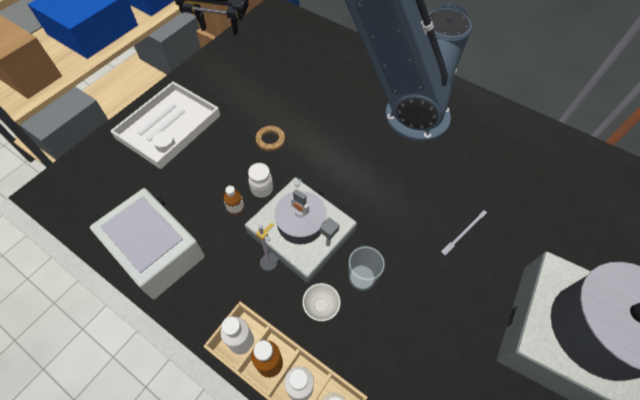

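View pics/side0.png

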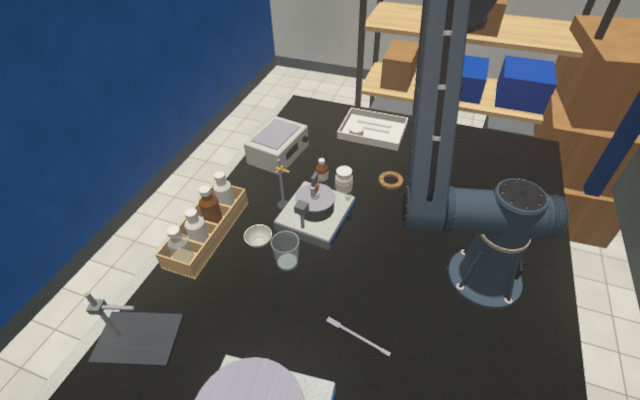

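View pics/wrist0.png

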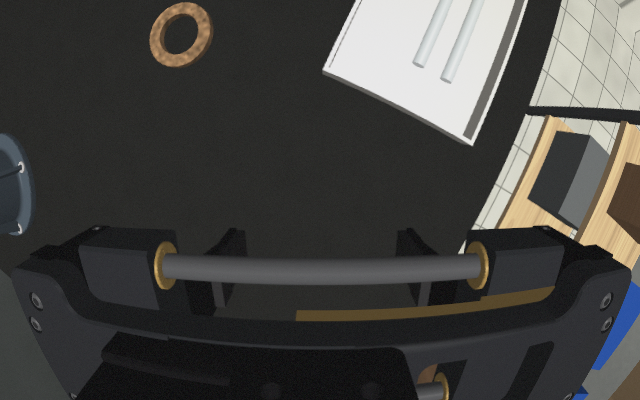

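```bash
cat > h.py <<'E'
from rig import read_state, imaging, job, spotter
import cv2,numpy as np
def K(p):
    f=200/np.tan(np.radians(p["fov_y"]/2)); return f
def ray(c,uv,p=None):
    p=p or imaging.camera_params(c); f=K(p); R=np.array(p["R"]);t=np.array(p["t"])
    d=np.array([(uv[0]-p["cx"]),(uv[1]-p["cy"])])/f
    if c=="wrist":
        r=np.linalg.norm(d); v=np.array([*(d/r*np.sin(r)),np.cos(r)])
    else: v=np.array([d[0],d[1],1.])
    v=R.T@v; return -R.T@t, v/np.linalg.norm(v)
def proj(c,X,p=None):
    p=p or imaging.camera_params(c); f=K(p); x=np.array(p["R"])@np.array(X)+np.array(p["t"])
    if c=="wrist":
        r=np.hypot(x[0],x[1]); a=np.arctan2(r,x[2]); return np.array([p["cx"]+f*a*x[0]/r,p["cy"]+f*a*x[1]/r])
    return np.array([p["cx"]+f*x[0]/x[2],p["cy"]+f*x[1]/x[2]])
def tri(rays):
    A=np.zeros((3,3));b=np.zeros(3)
    for o,v in rays:
        M=np.eye(3)-np.outer(v,v);A+=M;b+=M@o
    X=np.linalg.solve(A,b); return X,[np.linalg.norm((np.eye(3)-np.outer(v,v))@(X-o)) for o,v in rays]
def atz(c,uv,z,p=None):
    o,v=ray(c,uv,p); return o+v*(z-o[2])/v[2]
E
python3 - <<'E'
from h import *
for c in ["scene","side"]:
    im=imaging.capture(c)
    for n in ["station","head","plate","ring","mark","lens","jar_a","jar_b","beaker","dish","spatula","stopper","support_ring"]:
        try:
            for d in spotter.cut_out(n,c)[:2]:
                ys,xs=np.nonzero(d["mask"]); print(c,n,round(d["score"],2),d["rect"],round(xs.mean(),1),round(ys.mean(),1),len(xs))
        except Exception as e: print(n,e)
    r={"scene":(240,170,130,110),"side":(260,150,110,100)}[c]
    x,y,w,h=r
    cv2.imwrite(f"pics/{c}1.png",cv2.resize(im[y:y+h,x:x+w,::-1],None,fx=6,fy=6,interpolation=cv2.INTER_CUBIC)[:600,:800])
print(read_state()["time_s"])
E
```

```text
scene station 0.63 [244.5, 178.8, 112.9, 107.0] 299.8 230.8 6403
scene station 0.36 [289.8, 188.6, 22.3, 27.2] 299.4 203.0 373
scene head 0.57 [289.8, 188.1, 18.6, 28.8] 299.7 202.0 306
scene plate 0.51 [292.0, 192.2, 17.9, 23.7] 299.6 203.8 319
scene ring 0.7 [292.6, 192.3, 16.1, 23.6] 299.3 203.5 288
scene mark 0.69 [287.8, 188.6, 22.8, 27.7] 299.8 202.2 292
scene mark 0.47 [255.1, 225.2, 16.6, 17.5] 263.5 234.2 125
scene lens 0.98 [248.1, 181.9, 104.9, 99.4] 300.1 230.8 6295
scene jar_a 0.71 [250.5, 161.5, 21.4, 39.0] 259.8 180.2 671
scene jar_b 0.71 [250.5, 161.5, 21.4, 39.0] 259.8 180.2 671
scene beaker 0.77 [347.7, 245.5, 37.6, 46.5] 364.8 267.7 1243
scene dish 0.61 [303.3, 282.2, 36.1, 40.6] 321.1 302.3 1119
scene dish 0.38 [256.2, 222.4, 13.7, 21.2] 264.3 233.6 144
scene spatula 0.69 [442.6, 210.7, 42.1, 43.8] 464.7 231.9 224
scene stopper 0.46 [292.5, 179.5, 9.9, 5.8] 297.0 183.7 37
scene support_ring 0.94 [253.1, 121.8, 31.0, 29.7] 269.3 138.7 371
side station 0.57 [275.2, 161.2, 82.2, 89.8] 314.4 213.1 3698
side head 0.71 [311.0, 173.2, 5.4, 24.0] 314.6 185.0 163
side plat
[... 304 characters left out ...]
58.4, 11.4, 23.8] 322.3 171.1 239
side jar_a 0.72 [334.7, 164.3, 17.5, 28.7] 343.6 179.6 380
side jar_b 0.76 [317.2, 158.4, 11.4, 23.8] 322.3 171.1 239
side jar_b 0.72 [334.7, 164.3, 17.5, 28.7] 343.6 179.6 380
side beaker 0.85 [271.9, 230.3, 27.0, 41.3] 286.0 250.2 897
side dish 0.93 [247.8, 226.3, 22.8, 20.4] 257.6 235.9 491
side dish 0.27 [270.2, 229.7, 31.5, 46.0] 285.9 249.9 940
side spatula 0.7 [325.0, 319.2, 66.0, 37.4] 355.2 334.9 264
side spatula 0.21 [312.0, 175.9, 5.9, 21.8] 314.4 184.4 140
side stopper 0.56 [344.3, 191.8, 5.5, 5.7] 348.2 196.9 26
side support_ring 0.54 [377.1, 175.5, 29.5, 16.7] 391.1 180.6 312
side support_ring 0.29 [313.8, 171.3, 2.3, 25.8] 314.3 185.5 123
1.55
```

View pics/scene1.png

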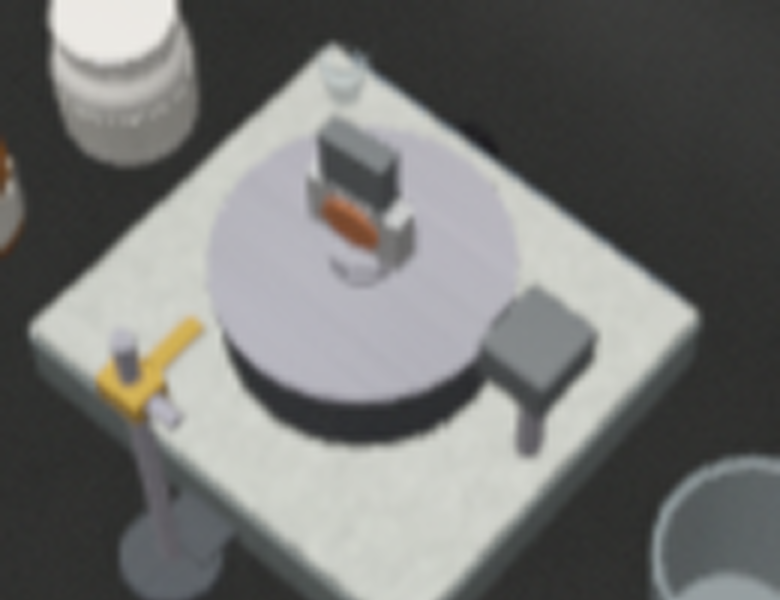

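View pics/side1.png

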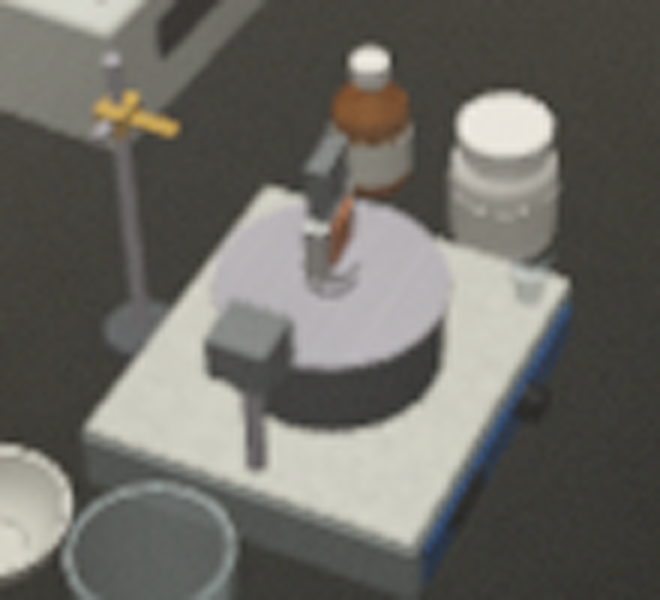

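```bash
python3 - <<'E'
from h import *
def s(u,v): return (240+(u+.5)/6-.5,170+(v+.5)/6-.5)
def d(u,v): return (260+(u+.5)/6-.5,150+(v+.5)/6-.5)
P={}
for n,a,b in [("bartop",(359,142),(327,156)),("tip",(199,325),(178,130)),("posttop",(124,336),(112,62)),("stopper",(340,65),(530,270)),
  ("cornA",(335,45),(565,283)),("cornB",(35,330),(268,190)),("cornC",(697,318),(418,550)),("readertopc",(540,325),(250,330))]:
    P[n],e=tri([ray("scene",s(*a)),ray("side",d(*b))]); print(n,P[n].round(4),np.round(e,4))
ax=P["bartop"]; v=P["tip"]-ax; print(np.degrees(np.arctan2(v[1],v[0])),np.hypot(*v[:2]))
v=P["posttop"]-ax; print("post",np.degrees(np.arctan2(v[1],v[0])),np.hypot(*v[:2]))
v=P["readertopc"]-ax; print("reader",np.degrees(np.arctan2(v[1],v[0])),np.hypot(*v[:2]))
for a in ((335,45),(35,330),(697,318)): print(atz("scene",s(*a),.045).round(4))
for a in ((565,283),(268,190),(418,550),(85,435)): print(atz("side",d(*a),.045).round(4))
# others on bench
for n,a in [("jar_a",(259.8,180)),("jar_b",(234,200)),("beaker",(364.8,268)),("dish",(321,302)),("spat",(464,232)),("cork",(270,138))]:
    print(n,atz("scene",a,.04).round(3))
a=[atz("scene",s(*q),.192)[:2] for q in ((320,130),(333,118),(397,155),(385,165))]; print(np.round(a,4), np.mean(a,0))
E
```

```text
bartop [ 0.5534 -0.0613  0.193 ] [0.0013 0.0013]
tip [ 0.6433 -0.0703  0.1765] [0.0005 0.0005]
posttop [ 0.6773 -0.0727  0.214 ] [0.0018 0.0018]
stopper [ 0.4648 -0.1404  0.0681] [0.0014 0.0014]
cornA [ 0.4478 -0.1563  0.0492] [0.0019 0.0019]
cornB [ 0.6395 -0.1761  0.0457] [0.0004 0.0004]
cornC [0.4656 0.0527 0.0414] [0.0003 0.0003]
readertopc [0.5604 0.0293 0.1513] [0.0026 0.0026]
-5.738930376984014 0.09028013911185119
post -5.251943224718138 0.12434355142212171
reader 85.61052559443485 0.09087236908315477
[ 0.4441 -0.1598  0.045 ]
[ 0.639  -0.1768  0.045 ]
[0.4677 0.0536 0.045 ]
[ 0.4496 -0.1581  0.045 ]
[ 0.64   -0.1763  0.045 ]
[0.4645 0.0552 0.045 ]
[0.6599 0.0394 0.045 ]
jar_a [ 0.507 -0.237  0.04 ]
jar_b [ 0.598 -0.253  0.04 ]
beaker [0.559 0.138 0.04 ]
dish [0.691 0.098 0.04 ]
spat [0.325 0.296 0.04 ]
cork [ 0.372 -0.308  0.04 ]
[[ 0.5562 -0.0782]
 [ 0.549  -0.0774]
 [ 0.5482 -0.0476]
 [ 0.5545 -0.0487]] [ 0.55198347 -0.06301806]
```

Emit:
apply_moves([
  {"x": 5, "y": 5, "z": 30, "spin": 0.1},
  {"x": 25, "y": 35, "z": 30, "spin": 0.1},
  {"x": 27, "y": 36, "z": 5, "spin": 0.1},
  {"x": 27, "y": 36, "z": 0, "spin": 0.1},
  {"x": 27, "y": 36, "z": 0, "spin": 0.1},
  {"x": 27, "y": 36, "z": 0, "spin": 0.1},
  {"x": 27, "y": 36, "z": 0, "spin": 0.1},
  {"x": 27, "y": 36, "z": 0, "spin": 0.1},
  {"x": 27, "y": 36, "z": 0, "spin": 0.1},
  {"x": 27, "y": 36, "z": 0, "spin": 0.1},
  {"x": 27, "y": 36, "z": 0, "spin": 0.1},
  {"x": 25, "y": 30, "z": 0, "spin": 0.1},
], grip=87)

```text
time_s: 2.75
position: [0.5569, -0.1687, 0.2598]
tcp_rot: [[0.996, 0.008, -0.084], [0.084, -0.005, 0.996], [0.008, -1.0, -0.005]]
force: [0.9, -1.0, -0.9]
opening: 1.0
```

```bash
python3 - <<'E'
from h import *
import json
s=read_state();print(np.round(s["position"],4),np.round(s["joint_positions"],2))
p=imaging.camera_params("wrist");im=imaging.capture("wrist")
json.dump({k:(np.array(v).tolist()) for k,v in p.items()},open("w1.json","w"))
cv2.imwrite("pics/w1.png",im[:,:,::-1])
for n,X in [("bartop",(.553,-.062,.192)),("tip",(.643,-.0705,.175)),("lens",(.56,.010,.134))]: print(n,proj("wrist",X,p))
E
```

```text
[ 0.5569 -0.1687  0.2598] [-2.785e+01  2.253e+01  8.409e+01 -2.000e-02  7.283e+01 -3.267e+01]
bartop [328.14613861  74.87635364]
tip [424.69959785  99.18265058]
lens [339.14541764  16.6937859 ]
```

View pics/w1.png

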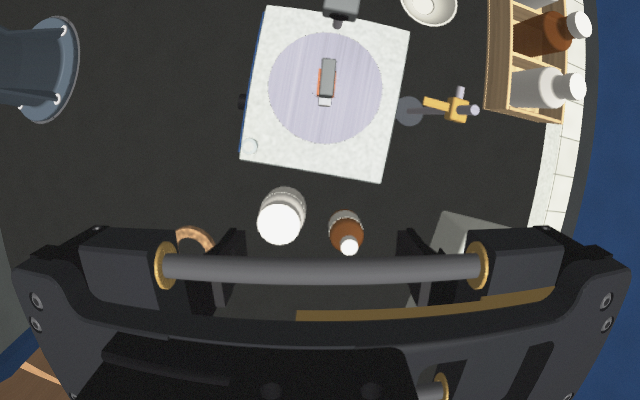

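```bash
python3 - <<'E'
from h import *
im=cv2.imread("pics/w1.png")
cv2.imwrite("pics/w1z.png",cv2.resize(im[30:130,290:370],None,fx=6,fy=6,interpolation=cv2.INTER_CUBIC))
cv2.imwrite("pics/w1y.png",cv2.resize(im[70:140,390:490],None,fx=8,fy=8,interpolation=cv2.INTER_CUBIC))
E
```

```text
(no output)
```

View pics/w1z.png

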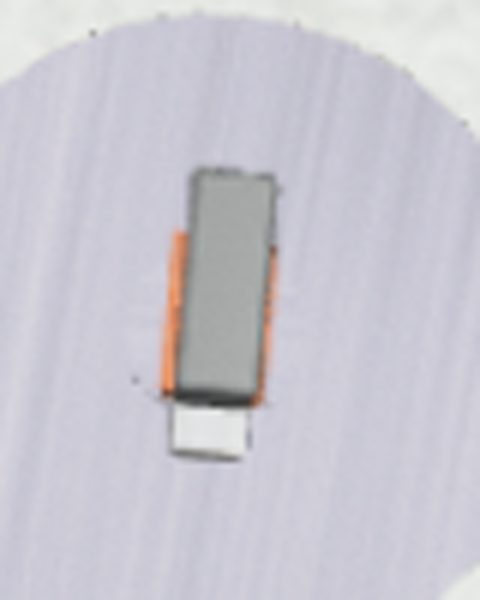

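View pics/w1y.png

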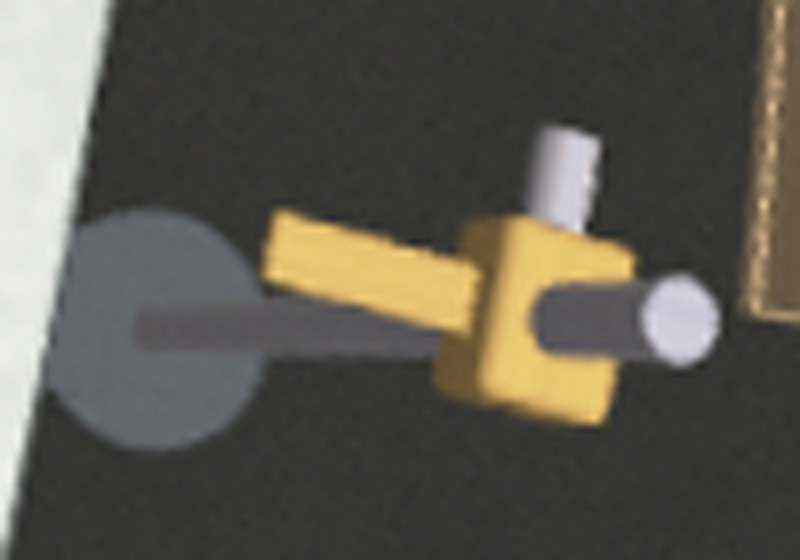

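```bash
python3 - <<'E'
from h import *
import json
p=json.load(open("w1.json"))
def s(u,v): return (240+(u+.5)/6-.5,170+(v+.5)/6-.5)
def d(u,v): return (260+(u+.5)/6-.5,150+(v+.5)/6-.5)
wz=lambda u,v:(290+(u+.5)/6-.5,30+(v+.5)/6-.5)
wy=lambda u,v:(390+(u+.5)/8-.5,70+(v+.5)/8-.5)
C=np.array([atz("wrist",wz(*q),.192,p)[:2] for q in ((195,170),(274,174),(259,390),(178,388))])
print(C.round(4),C.mean(0),[np.degrees(np.arctan2(*(a-b)[::-1])) for a,b in ((C[0],C[3]),(C[1],C[2]))], np.linalg.norm(C[0]-C[1]),np.linalg.norm(C[0]-C[3]))
for n,a,b,w in [("bartop",(359,142),(327,156),wz(226.5,281)),("tip",(199,325),(178,130),wy(272,246)),("post",(124,336),(112,62),wy(680,320))]:
    print(n,tri([ray("scene",s(*a)),ray("side",d(*b)),ray("wrist",w,p)]), tri([ray("scene",s(*a)),ray("wrist",w,p)])[0],tri([ray("side",d(*b)),ray("wrist",w,p)])[0])
o=np.array([.553,-.062])
# known geometry: tip lies 91 from the axis -> z from wrist ray alone
for n,w,R in (("tip",wy(272,246),.091),("post",wy(680,320),.125)):
  for z in np.arange(.165,.22,.004):
    X=atz("wrist",w,z,p)[:2]-C.mean(0); 
    if abs(np.hypot(*X)-R)<.004: print(n,z.round(3),np.hypot(*X).round(4),np.degrees(np.arctan2(X[1],X[0])).round(2))
E
```

```text
[[ 0.5468 -0.0479]
 [ 0.5576 -0.0475]
 [ 0.5582 -0.0783]
 [ 0.5471 -0.079 ]] [ 0.55243723 -0.06316265] [np.float64(90.56333354355438), np.float64(91.0386940606396)] 0.010855312963169312 0.03106732477375603
bartop (array([ 0.55302519, -0.06252209,  0.19172536]), [np.float64(0.0011347103510409692), np.float64(0.001902182333521514), np.float64(0.0009871889738790821)]) [ 0.55219217 -0.06311633  0.19198803] [ 0.55368246 -0.06273121  0.1904243 ]
tip (array([ 0.64283319, -0.07127694,  0.17518917]), [np.float64(0.0008268242600164565), np.float64(0.0009553267077527762), np.float64(0.0009543326537466255)]) [ 0.64249713 -0.07137523  0.17316187] [ 0.64264721 -0.07162627  0.17564443]
post (array([ 0.67700039, -0.07422618,  0.21210848]), [np.float64(0.0016771000394811292), np.float64(0.002455863259030529), np.float64(0.0010723912561674297)]) [ 0.675681   -0.07497279  0.21283418] [ 0.67890388 -0.07469406  0.20959608]
tip 0.165 0.0933 -4.68
tip 0.169 0.0919 -4.99
tip 0.173 0.0906 -5.3
tip 0.177 0.0893 -5.62
tip 0.181 0.088 -5.95
post 0.205 0.128 -5.02
post 0.209 0.1259 -5.28
post 0.213 0.1238 -5.55
post 0.217 0.1217 -5.82
```

Emit:
apply_moves([
  {"x": -1, "y": 30, "z": 0, "spin": -0.07},
  {"x": -1, "y": 35, "z": 0, "spin": 0},
  {"x": -1, "y": 30, "z": 0, "spin": 0},
  {"x": -1, "y": 11, "z": 0, "spin": 0},
  {"x": 0, "y": 0, "z": 0, "spin": 0},
])

```text
time_s: 3.3
position: [0.5581, -0.0529, 0.2598]
tcp_rot: [[1.0, 0.014, -0.022], [0.022, -0.003, 1.0], [0.014, -1.0, -0.003]]
force: [0.3, -0.5, 0.2]
opening: 0.997
```

Emit:
apply_moves([
  {"x": -5, "y": -10, "z": 0, "spin": -0.01},
  {"x": 0, "y": 0, "z": 0, "spin": 0},
  {"x": 0, "y": 0, "z": 0, "spin": 0},
])

```text
time_s: 3.6
position: [0.553, -0.0674, 0.2599]
tcp_rot: [[1.0, 0.015, -0.008], [0.008, -0.005, 1.0], [0.015, -1.0, -0.006]]
force: [-0.5, -1.0, 0.1]
opening: 1.003
```

Emit:
apply_moves([
  {"x": 0, "y": 4, "z": -20, "spin": 0},
  {"x": 0, "y": 0, "z": -20, "spin": 0},
  {"x": 0, "y": 0, "z": -15, "spin": 0},
  {"x": 0, "y": 0, "z": 0, "spin": 0},
  {"x": 0, "y": 0, "z": 0, "spin": 0},
])

```text
time_s: 4.1
position: [0.5546, -0.0702, 0.2046]
tcp_rot: [[1.0, 0.019, 0.001], [-0.001, -0.008, 1.0], [0.019, -1.0, -0.008]]
force: [-0.8, -0.1, 0.8]
opening: 1.0
```

Emit:
apply_moves([
  {"x": -2, "y": 7, "z": 0, "spin": 0},
  {"x": 0, "y": 0, "z": 0, "spin": 0},
])

```text
time_s: 4.3
position: [0.5534, -0.0639, 0.2059]
tcp_rot: [[1.0, 0.021, 0.003], [-0.003, -0.009, 1.0], [0.021, -1.0, -0.009]]
force: [-0.0, 0.5, -0.5]
opening: 1.001
```

```bash
python3 - <<'E'
from h import *
s=read_state();print(np.round(s["position"],4),np.round(s["tcp_rot"],4).tolist(),np.round(s["qvel"],2))
for c in ["scene","side"]:
    im=imaging.capture(c)
    cv2.imwrite(f"pics/{c}2.png",cv2.resize(im[130:260,240:370,::-1],None,fx=4.5,fy=4.5,interpolation=cv2.INTER_CUBIC))
s=read_state();print(np.round(s["position"],4),np.round(s["tcp_rot"],4).tolist(),np.round(s["qvel"],2))
E
```

```text
[ 0.5534 -0.0639  0.2059] [[0.9998, 0.0211, 0.0028], [-0.0026, -0.0087, 1.0], [0.0212, -0.9997, -0.0087]] [-1.05 -0.03 -1.37 -0.69 -0.39 -0.23]
[ 0.5539 -0.0644  0.206 ] [[0.9998, 0.0221, 0.0026], [-0.0024, -0.0095, 1.0], [0.0221, -0.9997, -0.0094]] [ 0.03  0.16  0.13  0.05 -0.06  0.01]
```

View pics/scene2.png

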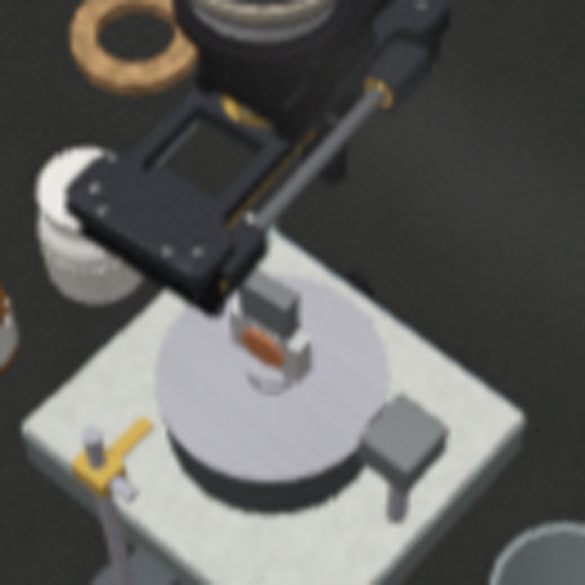

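View pics/side2.png

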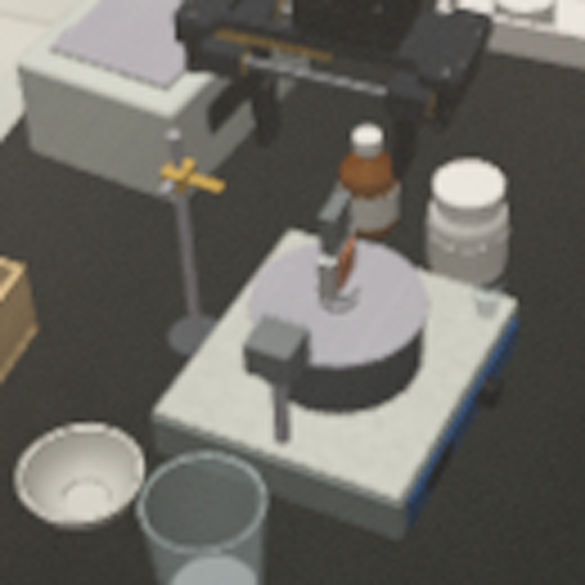

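```bash
python3 - <<'E'
from h import *
s=read_state();P=np.array(s["position"]);R=np.array(s["tcp_rot"])
for dx in(-.044,0,.044):
  X=P+R@np.array([dx,.008,0])
  for c,o in(("side",(240,130)),("scene",(240,130))): q=proj(c,X); print(dx,c,q.round(1),((q-o)*4.5).round(0))
p=imaging.camera_params("wrist");print(-np.array(p["R"]).T@np.array(p["t"])-P, proj("wrist",P+R@np.array([.044,.008,0]),p),proj("wrist",P+R@np.array([-.044,.008,0]),p))
E
```

```text
-0.044 side [328.  176.7] [396. 210.]
-0.044 scene [309.5 179.3] [313. 222.]
0 side [314.5 173.4] [335. 195.]
0 scene [298.2 192.2] [262. 280.]
0.044 side [301.3 170.1] [276. 180.]
0.044 scene [286.5 205.5] [209. 340.]
[-0.00524289  0.07222411  0.19111965] [386.04864312 222.83503248] [259.12118823 222.7772211 ]
```

```bash
python3 - <<'E'
from h import *
im=imaging.capture("wrist"); p=imaging.camera_params("wrist")
cv2.imwrite("pics/w2.png",im[:,:,::-1])
im=imaging.capture("side"); im=np.ascontiguousarray(im[100:220,250:370,::-1])
cv2.imwrite("pics/side3.png",cv2.resize(im,None,fx=5,fy=5,interpolation=cv2.INTER_CUBIC))
print(read_state()["position"])
E
```

```text
[ 0.55371164 -0.06437687  0.20576122]
```

View pics/w2.png

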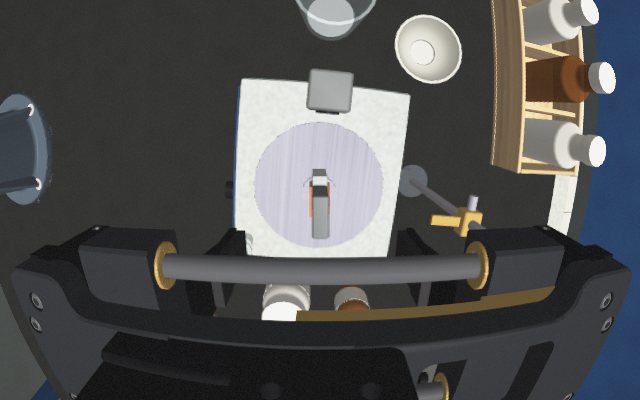

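View pics/side3.png

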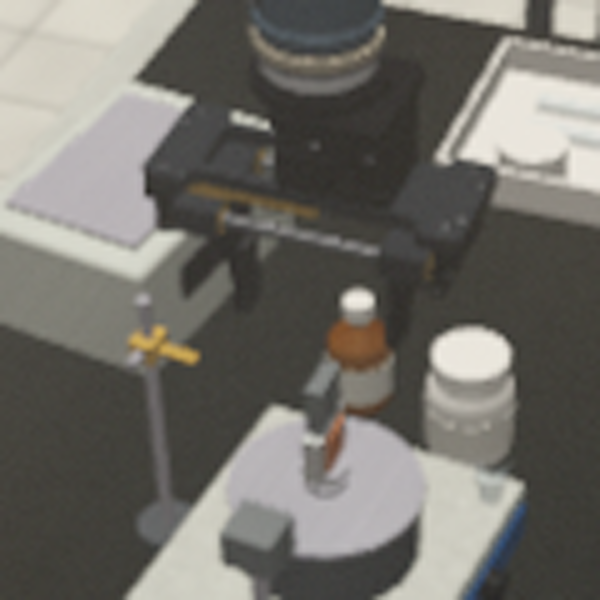

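```bash
python3 - <<'E'
import cv2,numpy as np
a=cv2.imread("pics/side3.png").astype(float); a=a[150:450,150:500]
cv2.imwrite("pics/side3e.png",cv2.resize(np.clip((a-15)*4,0,255).astype(np.uint8),None,fx=2,fy=2))
a=cv2.imread("pics/w2.png").astype(float)[150:350,180:460]
cv2.imwrite("pics/w2e.png",cv2.resize(np.clip((a-5)*3.5,0,255).astype(np.uint8),None,fx=2.8,fy=2.8))
E
```

```text
(no output)
```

View pics/side3e.png

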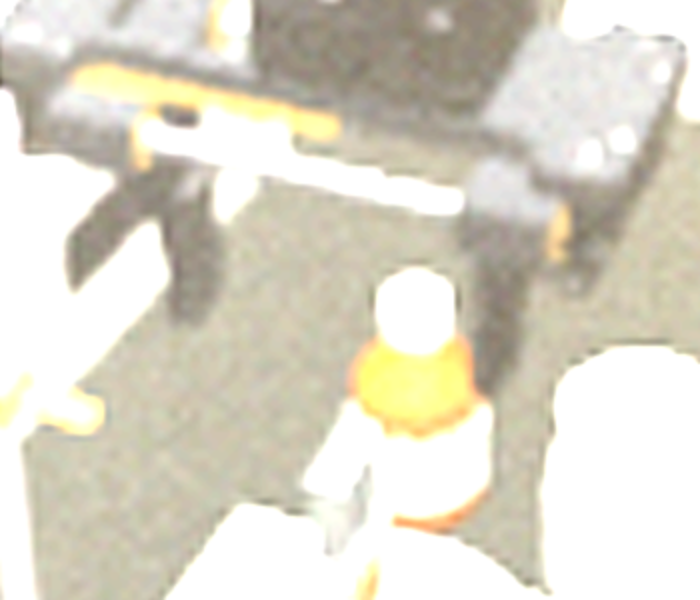

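View pics/w2e.png

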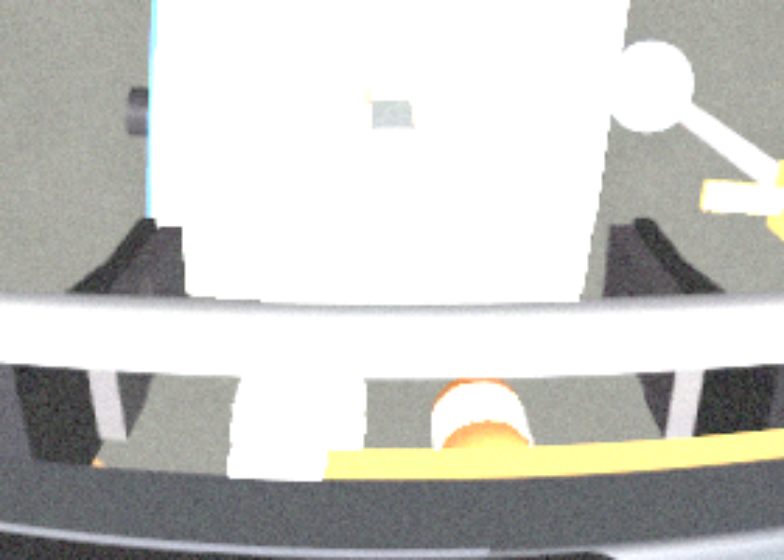

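```bash
python3 - <<'E'
from h import *
s=read_state();P=np.array(s["position"]);R=np.array(s["tcp_rot"])
p=imaging.camera_params("wrist")
def tool(c,uv,x):
    o,v=ray(c,uv,p if c=="wrist" else None); o=R.T@(o-P); v=R.T@v
    return (o+v*(x-o[0])/v[0])*1000
for h in (.0435,.0585):
  print(h,tool("wrist",(246.4,230.7),-h).round(1),tool("wrist",(397,230.7),h).round(1))
# full tri tip centres with side; outer/inner corners
side=lambda u,v:(250+((u/2+150)+.5)/5-.5,100+((v/2+150)+.5)/5-.5)
for h in (.0435,.051,.0585):
  print("side +x",tool("side",side(195,322),h).round(1)," -x",tool("side",side(495,390),-h).round(1))
for z in (0,):
  for a,sg in(((195,322),1),((495,390),-1)):
    # intersect with tool z=0 plane
    o,v=ray("side",side(*a)); o=R.T@(o-P);v=R.T@v; print(((o-v*o[2]/v[2])*1000).round(1))
E
```

```text
0.0435 [-43.5 -30.5   8.7] [ 43.5 -25.1   6.7]
0.0585 [-58.5  26.7 -13.2] [ 58.5  30.9 -14.7]
side +x [ 43.5 -37.9  15.1]  -x [-43.5 -16.9  -9.9]
side +x [ 51.  -22.5  -1.7]  -x [-51.  -37.4  12.5]
side +x [ 58.5  -7.1 -18.4]  -x [-58.5 -58.   34.9]
[ 50.3 -24.    0. ]
[-46.8 -26.    0. ]
```

Emit:
apply_moves([
  {"x": 0, "y": 0, "z": 3, "spin": 0},
  {"x": 0, "y": 0, "z": 0, "spin": 0},
  {"x": 0, "y": 0, "z": 0, "spin": 0},
  {"x": 0, "y": 0, "z": 0, "spin": 0},
], grip=30)

```text
time_s: 4.9
position: [0.5542, -0.0644, 0.2098]
tcp_rot: [[1.0, 0.023, 0.002], [-0.002, -0.01, 1.0], [0.023, -1.0, -0.01]]
force: [0.0, -0.5, -0.5]
opening: 0.722
```

```bash
python3 - <<'E'
from h import *
im=imaging.capture("wrist"); p=imaging.camera_params("wrist")
cv2.imwrite("pics/w3.png",im[:,:,::-1])
im=imaging.capture("side"); im=np.ascontiguousarray(im[100:220,250:370,::-1])
cv2.imwrite("pics/side4.png",cv2.resize(np.clip(im*2.,0,255).astype(np.uint8),None,fx=5,fy=5,interpolation=cv2.INTER_CUBIC))
s=read_state();print(np.round(s["position"],4),s["opening"])
P=np.array(s["position"]);R=np.array(s["tcp_rot"])
for dx in(-.015,0,.015):
  X=P+R@np.array([dx,.008,0]); q=proj("side",X);print((q-[250,100])*5,proj("wrist",X,p))
E
```

```text
[ 0.554  -0.0643  0.2097] 0.6268446911923498
[345.04240346 368.03296949] [300.6716224 223.0484046]
[322.15833357 362.35591103] [322.58242705 223.09610578]
[299.40943218 356.71238505] [344.47643416 223.0667603 ]
```

View pics/w3.png

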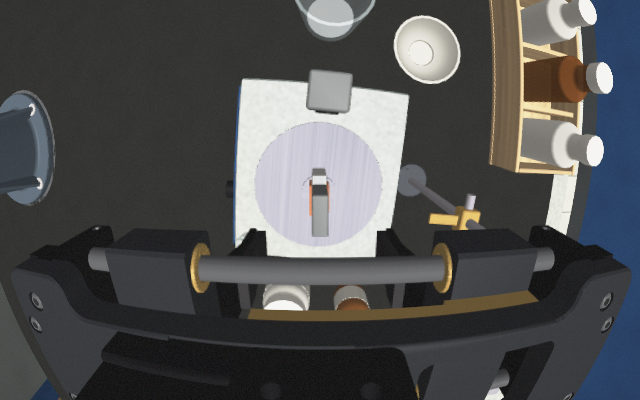

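View pics/side4.png

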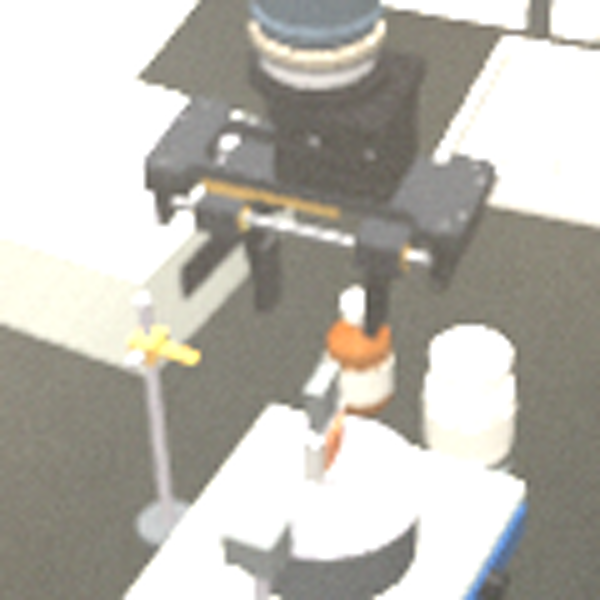

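Emit:
apply_moves([
  {"x": 0, "y": 0, "z": 0, "spin": 0},
  {"x": 0, "y": 0, "z": 0, "spin": 0},
  {"x": 0, "y": 0, "z": 0, "spin": 0},
])

```text
time_s: 5.3
position: [0.5539, -0.0643, 0.2094]
tcp_rot: [[1.0, 0.022, 0.002], [-0.002, -0.01, 1.0], [0.022, -1.0, -0.009]]
force: [-0.7, -0.9, -0.1]
opening: 0.384
```

```bash
python3 - <<'E'
from h import *
s=read_state();print(np.round(s["position"],4),s["opening"])
im=imaging.capture("wrist"); p=imaging.camera_params("wrist")
cv2.imwrite("pics/w4.png",cv2.resize(np.clip(im[150:350,200:440,::-1]*2.5,0,255).astype(np.uint8),None,fx=3,fy=3))
im=imaging.capture("side")
cv2.imwrite("pics/side5.png",cv2.resize(np.clip(im[100:220,250:370,::-1]*2.,0,255).astype(np.uint8),None,fx=5,fy=5,interpolation=cv2.INTER_CUBIC))
im=imaging.capture("scene")
cv2.imwrite("pics/scene5.png",cv2.resize(np.clip(im[110:230,230:350,::-1]*2.,0,255).astype(np.uint8),None,fx=5,fy=5,interpolation=cv2.INTER_CUBIC))
s=read_state();print(np.round(s["position"],4),s["opening"])
P=np.array(s["position"]);R=np.array(s["tcp_rot"])
for dx in(-.0155,0,.0155):
  X=P+R@np.array([dx,.008,0]); print((proj("side",X)-[250,100])*5,(proj("scene",X)-[230,110])*5,proj("wrist",X,p))
E
```

```text
[ 0.5539 -0.0643  0.2094] 0.3840246150789869
[ 0.5539 -0.0643  0.2095] 0.35174148501454083
[346.01122868 368.51607004] [361.26169934 384.01814706] [300.03042489 223.10801874]
[322.36395994 362.65575122] [341.11740737 406.93831722] [322.67908361 223.16026352]
[298.86121108 356.83124764] [320.66488779 430.20918866] [345.30938131 223.12995816]
```

View pics/w4.png

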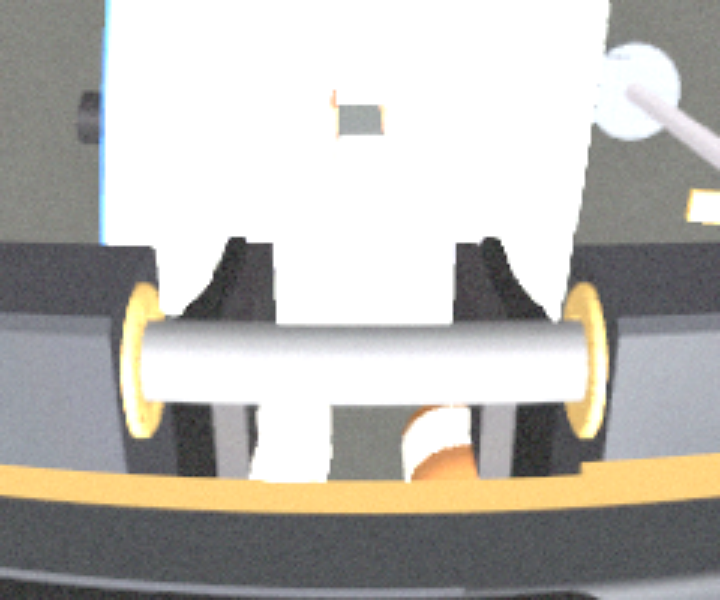

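View pics/side5.png

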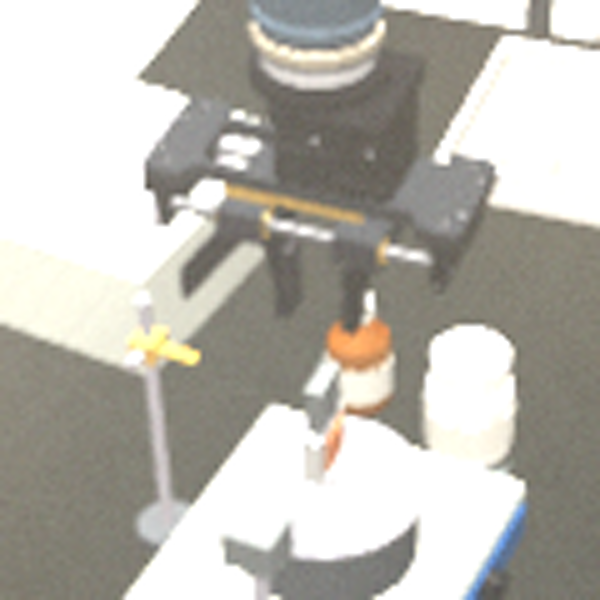

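View pics/scene5.png

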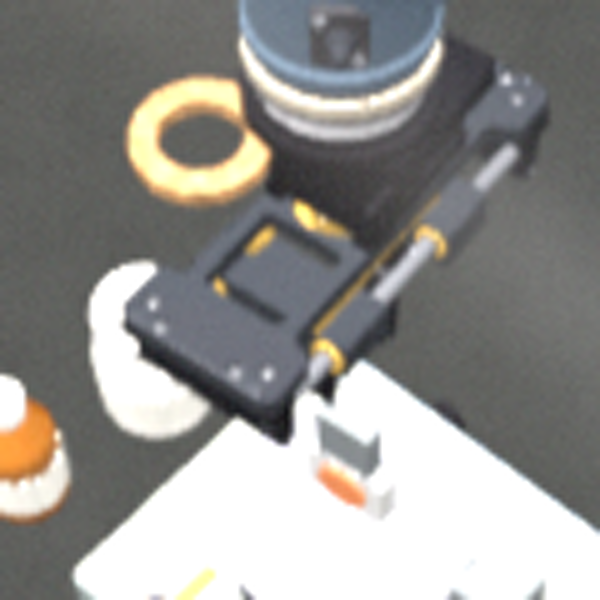

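Emit:
apply_moves([
  {"x": 0, "y": 1, "z": 0, "spin": 0.01},
  {"x": 0, "y": 0, "z": -15, "spin": 0},
  {"x": 0, "y": 0, "z": -15, "spin": 0},
  {"x": 0, "y": 0, "z": -10, "spin": 0},
  {"x": 0, "y": 0, "z": 0, "spin": 0},
], grip=60)

```text
time_s: 5.95
position: [0.5547, -0.0633, 0.1691]
tcp_rot: [[1.0, 0.025, -0.01], [0.01, -0.01, 1.0], [0.025, -1.0, -0.01]]
force: [-0.5, 1.1, 0.3]
opening: 0.665
```

```bash
cat > look.py <<'E'
from h import *
import sys
n=sys.argv[1]
s=read_state();print(s["time_s"],np.round(s["position"],4),np.round(s["tcp_rot"],3).tolist(),s["opening"],np.round(s["force"],1))
im=imaging.capture("side"); a=cv2.resize(np.clip(im[100:220,250:370,::-1]*1.6,0,255).astype(np.uint8),(400,400),interpolation=cv2.INTER_CUBIC)
im=imaging.capture("scene"); b=cv2.resize(np.clip(im[130:250,230:350,::-1]*1.6,0,255).astype(np.uint8),(400,400),interpolation=cv2.INTER_CUBIC)
cv2.imwrite(f"pics/{n}.png",np.hstack([a,b]))
E
python3 look.py l1
```

```text
5.95 [ 0.5547 -0.0633  0.1691] [[1.0, 0.025, -0.01], [0.01, -0.01, 1.0], [0.025, -1.0, -0.01]] 0.665144149494283 [-0.5  1.1  0.3]
```

View pics/l1.png

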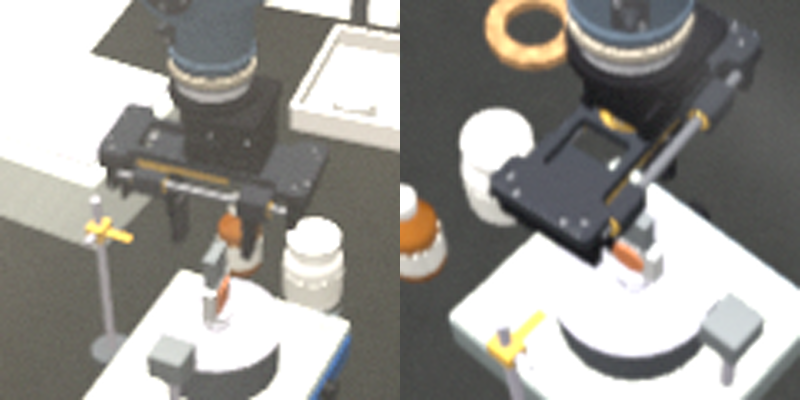

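Emit:
apply_moves([
  {"x": -1, "y": 0, "z": -15, "spin": 0},
  {"x": 0, "y": 0, "z": -10, "spin": 0},
  {"x": 0, "y": 0, "z": 0, "spin": 0},
])

```text
time_s: 6.35
position: [0.5569, -0.0642, 0.147]
tcp_rot: [[0.999, 0.033, -0.01], [0.01, -0.012, 1.0], [0.033, -0.999, -0.013]]
force: [0.1, 0.2, 0.1]
opening: 0.688
```

```bash
python3 look.py l2
```

```text
6.35 [ 0.5569 -0.0642  0.147 ] [[0.999, 0.033, -0.01], [0.01, -0.012, 1.0], [0.033, -0.999, -0.013]] 0.6883739298129042 [0.1 0.2 0.1]
```

View pics/l2.png

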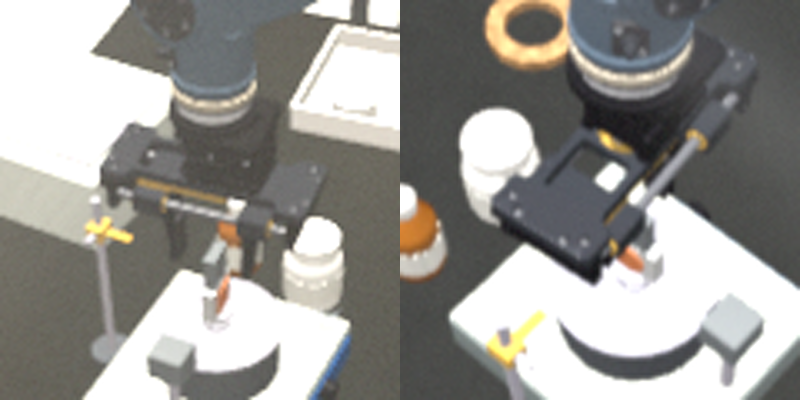

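Emit:
apply_moves([
  {"x": -4, "y": 1, "z": -10, "spin": 0},
  {"x": 0, "y": 0, "z": -6, "spin": 0},
  {"x": 0, "y": 0, "z": 0, "spin": 0},
  {"x": 0, "y": 0, "z": 0, "spin": 0},
])

```text
time_s: 6.85
position: [0.5541, -0.0635, 0.1319]
tcp_rot: [[0.999, 0.037, -0.01], [0.01, -0.014, 1.0], [0.037, -0.999, -0.014]]
force: [-0.7, 0.6, 0.2]
opening: 0.692
```

```bash
python3 look.py l3; python3 - <<'E'
from h import *
im=imaging.capture("wrist");cv2.imwrite("pics/w5.png",cv2.resize(np.clip(im[100:330,200:440,::-1]*1.5,0,255).astype(np.uint8),None,fx=2.5,fy=2.5))
E
```

```text
6.85 [ 0.5541 -0.0635  0.1319] [[0.999, 0.037, -0.01], [0.01, -0.014, 1.0], [0.037, -0.999, -0.014]] 0.6917552748110822 [-0.7  0.6  0.2]
```

View pics/l3.png

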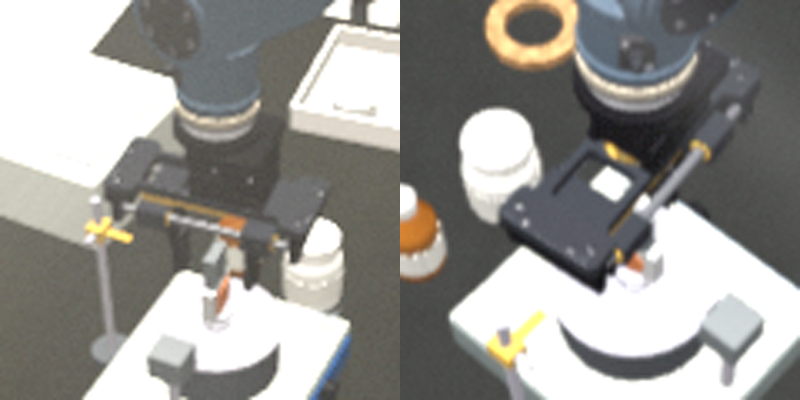

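View pics/w5.png

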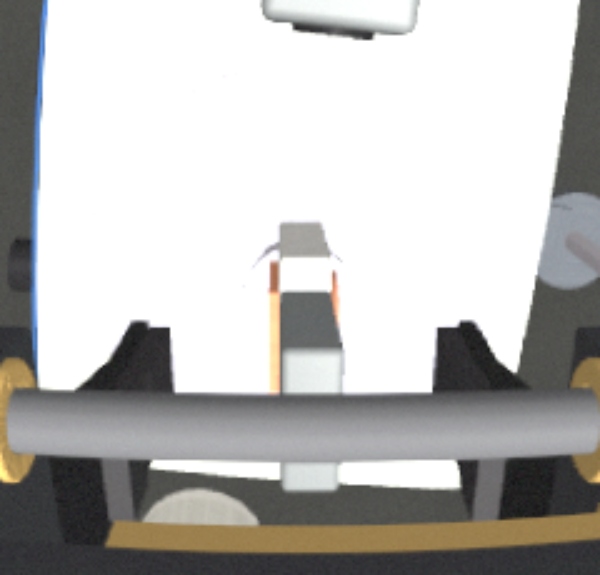

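Emit:
apply_moves([
  {"x": 0, "y": 0, "z": -5, "spin": 0},
  {"x": 0, "y": 0, "z": 0, "spin": 0},
  {"x": 0, "y": 0, "z": 0, "spin": 0},
  {"x": 0, "y": 0, "z": 0, "spin": 0},
  {"x": 0, "y": 0, "z": 0, "spin": 0},
  {"x": 0, "y": 0, "z": 0, "spin": 0},
  {"x": 0, "y": 0, "z": 0, "spin": 0},
  {"x": 0, "y": 0, "z": 0, "spin": 0},
], grip=0)

```text
time_s: 7.8
position: [0.5551, -0.0638, 0.1273]
tcp_rot: [[0.999, 0.039, -0.01], [0.011, -0.014, 1.0], [0.039, -0.999, -0.015]]
force: [1.3, -0.7, -0.3]
opening: 0.14
```

```bash
python3 look.py l4; python3 - <<'E'
from h import *
im=imaging.capture("wrist");cv2.imwrite("pics/w6.png",cv2.resize(np.clip(im[100:330,200:440,::-1]*1.5,0,255).astype(np.uint8),None,fx=2.5,fy=2.5))
E
```

```text
7.8 [ 0.5551 -0.0638  0.1273] [[0.999, 0.039, -0.01], [0.011, -0.014, 1.0], [0.039, -0.999, -0.015]] 0.1397908039807118 [ 1.3 -0.7 -0.3]
```

View pics/l4.png

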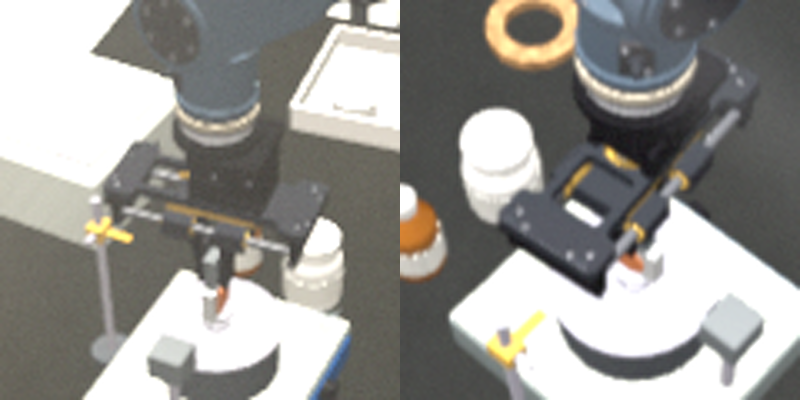

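View pics/w6.png

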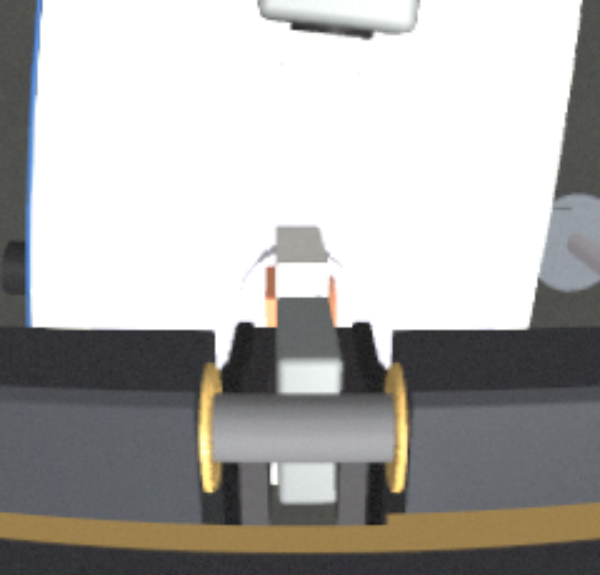

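Emit:
apply_moves([
  {"x": 0, "y": 0, "z": 0, "spin": 0},
  {"x": 0, "y": 0, "z": 0, "spin": 0},
  {"x": 0, "y": 0, "z": 0, "spin": 0.05},
  {"x": 0, "y": 0, "z": 0, "spin": 0.1},
  {"x": 0, "y": 0, "z": 0, "spin": 0.1},
  {"x": 0, "y": 0, "z": 0, "spin": 0.1},
  {"x": 0, "y": 0, "z": 0, "spin": 0},
])

```text
time_s: 8.65
position: [0.5556, -0.0633, 0.1273]
tcp_rot: [[0.93, 0.042, -0.364], [0.365, 0.001, 0.931], [0.039, -0.999, -0.015]]
force: [0.4, 0.6, 0.5]
opening: 0.14
```

```bash
python3 look.py l5
```

```text
8.65 [ 0.5556 -0.0633  0.1273] [[0.93, 0.042, -0.364], [0.365, 0.001, 0.931], [0.039, -0.999, -0.015]] 0.13985010274777648 [0.4 0.6 0.5]
```

View pics/l5.png

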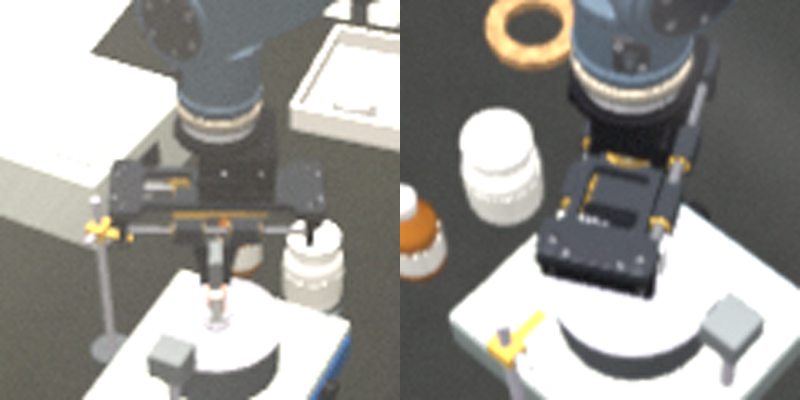

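Emit:
apply_moves([
  {"x": 0, "y": 0, "z": 0, "spin": 0.1},
  {"x": 0, "y": 0, "z": 0, "spin": 0.1},
  {"x": 0, "y": 0, "z": 0, "spin": 0.1},
  {"x": 0, "y": 0, "z": 0, "spin": 0.1},
  {"x": 0, "y": 0, "z": 0, "spin": 0.1},
  {"x": 0, "y": 0, "z": 0, "spin": 0.1},
  {"x": 0, "y": 0, "z": 0, "spin": 0.1},
  {"x": 0, "y": 0, "z": 0, "spin": 0.1},
  {"x": 0, "y": 0, "z": 0, "spin": 0.1},
  {"x": 0, "y": 0, "z": 0, "spin": 0.1},
  {"x": 0, "y": 0, "z": 0, "spin": 0.06},
  {"x": 0, "y": 0, "z": 0, "spin": 0},
])

```text
time_s: 9.95
position: [0.5555, -0.0611, 0.1273]
tcp_rot: [[0.117, 0.02, -0.993], [0.992, 0.037, 0.118], [0.04, -0.999, -0.016]]
force: [-0.6, 1.2, -0.8]
opening: 0.137
```

```bash
python3 look.py l6;python3 - <<'E'
from h import *
im=imaging.capture("wrist");cv2.imwrite("pics/w7.png",cv2.resize(np.clip(im[100:330,200:440,::-1]*1.3,0,255).astype(np.uint8),None,fx=2.5,fy=2.5))
s=read_state();R=np.array(s["tcp_rot"]);print(np.degrees(np.arctan2(R[1,0],R[0,0])),s["moment"])
E
```

```text
9.95 [ 0.5555 -0.0611  0.1273] [[0.117, 0.02, -0.993], [0.992, 0.037, 0.118], [0.04, -0.999, -0.016]] 0.13688820218293152 [-0.6  1.2 -0.8]
83.26790036053606 [-0.27876174 -0.16500287  0.04618236]
```

View pics/l6.png

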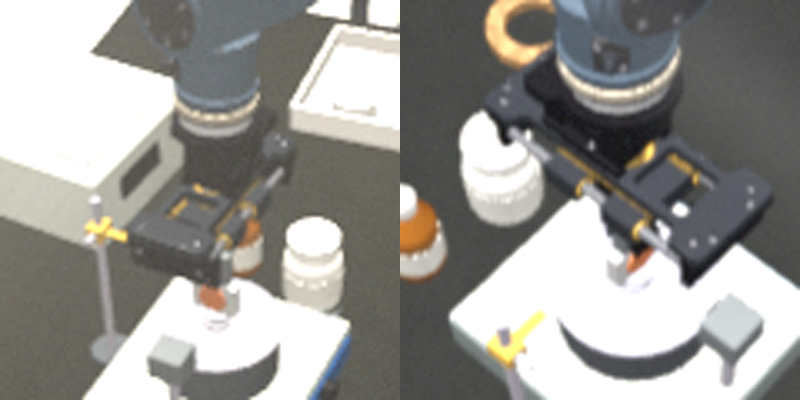

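View pics/w7.png

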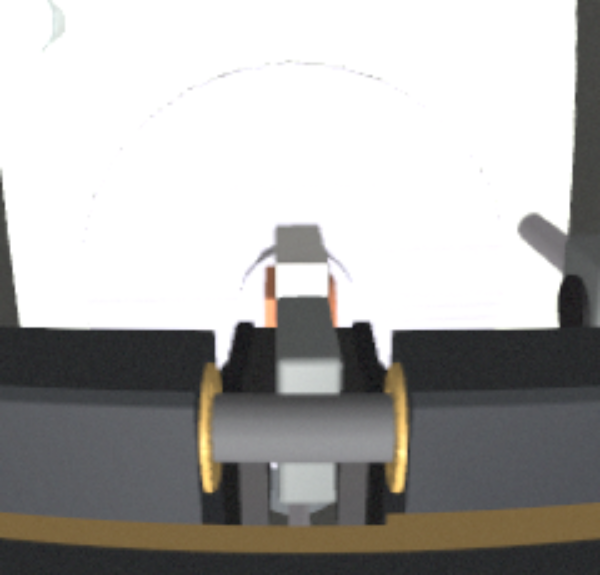

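Emit:
apply_moves([
  {"x": 0, "y": 0, "z": 0, "spin": 0.02},
  {"x": 0, "y": 0, "z": 0, "spin": 0},
  {"x": 0, "y": 0, "z": 0, "spin": 0},
  {"x": 0, "y": 0, "z": 0, "spin": 0},
  {"x": 0, "y": 0, "z": 0, "spin": 0},
  {"x": 0, "y": 0, "z": 0, "spin": 0},
  {"x": 0, "y": 0, "z": 0, "spin": 0},
  {"x": 0, "y": 0, "z": 0, "spin": 0},
  {"x": 0, "y": 0, "z": 0, "spin": 0},
  {"x": 0, "y": 0, "z": 0, "spin": 0},
])

```text
time_s: 11.1
position: [0.5554, -0.0611, 0.1273]
tcp_rot: [[0.099, 0.02, -0.995], [0.994, 0.038, 0.099], [0.04, -0.999, -0.016]]
force: [-0.4, 1.8, -0.5]
opening: 0.138
```

Emit:
apply_moves([
  {"x": 0, "y": 0, "z": 0, "spin": -0.06},
  {"x": 0, "y": 0, "z": 0, "spin": -0.1},
  {"x": 0, "y": 0, "z": 0, "spin": -0.1},
  {"x": 0, "y": 0, "z": 0, "spin": -0.1},
  {"x": 0, "y": 0, "z": 0, "spin": -0.1},
  {"x": 0, "y": 0, "z": 0, "spin": -0.1},
  {"x": 0, "y": 0, "z": 0, "spin": -0.1},
  {"x": 0, "y": 0, "z": 0, "spin": -0.1},
  {"x": 0, "y": 0, "z": 0, "spin": -0.1},
  {"x": 0, "y": 0, "z": 0, "spin": -0.1},
  {"x": 0, "y": 0, "z": 0, "spin": -0.1},
  {"x": 0, "y": 0, "z": 0, "spin": -0.1},
])

```text
time_s: 12.3
position: [0.5553, -0.0635, 0.1273]
tcp_rot: [[0.964, 0.038, -0.263], [0.263, -0.007, 0.965], [0.035, -0.999, -0.016]]
force: [1.0, 0.5, 0.2]
opening: 0.139
```

Emit:
apply_moves([
  {"x": 0, "y": 0, "z": 0, "spin": -0.1},
  {"x": 0, "y": 0, "z": 0, "spin": -0.1},
  {"x": 0, "y": 0, "z": 0, "spin": -0.1},
  {"x": 0, "y": 0, "z": 0, "spin": -0.1},
  {"x": 0, "y": 0, "z": 0, "spin": -0.1},
  {"x": 0, "y": 0, "z": 0, "spin": -0.1},
  {"x": 0, "y": 0, "z": 0, "spin": -0.1},
  {"x": 0, "y": 0, "z": 0, "spin": -0.1},
  {"x": 0, "y": 0, "z": 0, "spin": -0.1},
  {"x": 0, "y": 0, "z": 0, "spin": -0.1},
  {"x": 0, "y": 0, "z": 0, "spin": -0.1},
  {"x": 0, "y": 0, "z": 0, "spin": 0},
])

```text
time_s: 13.5
position: [0.5531, -0.064, 0.1273]
tcp_rot: [[0.633, 0.004, 0.774], [-0.774, -0.028, 0.633], [0.024, -1.0, -0.015]]
force: [-0.2, -0.7, 0.2]
opening: 0.142
```

Emit:
apply_moves([
  {"x": 0, "y": 0, "z": 0, "spin": -0.1},
  {"x": 0, "y": 0, "z": 0, "spin": -0.1},
  {"x": 0, "y": 0, "z": 0, "spin": -0.1},
  {"x": 0, "y": 0, "z": 0, "spin": -0.1},
  {"x": 0, "y": 0, "z": 0, "spin": -0.1},
  {"x": 0, "y": 0, "z": 0, "spin": -0.1},
  {"x": 0, "y": 0, "z": 0, "spin": -0.1},
  {"x": 0, "y": 0, "z": 0, "spin": -0.05},
  {"x": 0, "y": 0, "z": 0, "spin": 0},
  {"x": 0, "y": 0, "z": 0, "spin": 0},
])

```text
time_s: 14.5
position: [0.5521, -0.0629, 0.1273]
tcp_rot: [[-0.076, -0.017, 0.997], [-0.997, -0.016, -0.076], [0.017, -1.0, -0.016]]
force: [-0.6, 0.1, 0.1]
opening: 0.138
```

```bash
python3 look.py l7;python3 - <<'E'
from h import *
im=imaging.capture("wrist");cv2.imwrite("pics/w8.png",cv2.resize(np.clip(im[100:330,200:440,::-1]*1.3,0,255).astype(np.uint8),None,fx=2.5,fy=2.5))
s=read_state();R=np.array(s["tcp_rot"]);print(np.degrees(np.arctan2(R[1,0],R[0,0])),s["joint_positions"])
E
```

```text
14.5 [ 0.5521 -0.0629  0.1273] [[-0.076, -0.017, 0.997], [-0.997, -0.016, -0.076], [0.017, -1.0, -0.016]] 0.1378076046959581 [-0.6  0.1  0.1]
-94.416831250228 [-17.29821737  30.17824926  95.0476369   -1.42740179  55.43937423
  77.94307154]
```

View pics/l7.png

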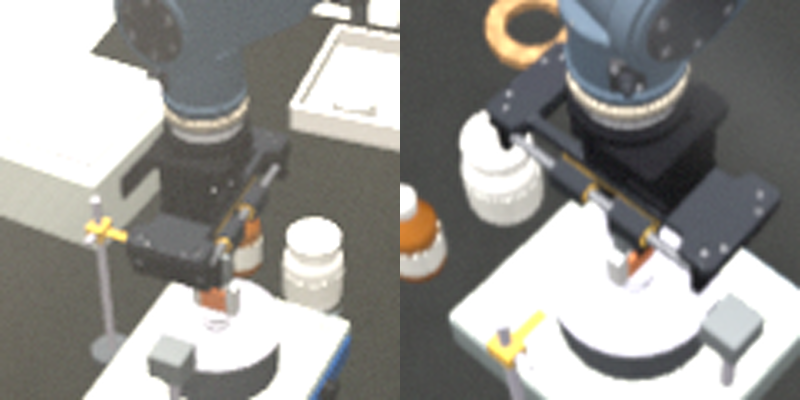

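View pics/w8.png

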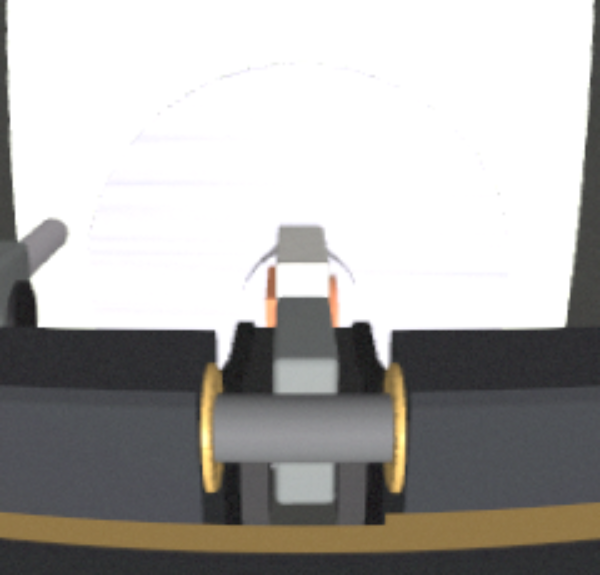

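Emit:
apply_moves([
  {"x": 0, "y": 0, "z": 0, "spin": -0.01},
  {"x": 0, "y": 0, "z": 0, "spin": 0},
  {"x": 0, "y": 0, "z": 0, "spin": 0},
  {"x": 0, "y": 0, "z": 0, "spin": 0},
  {"x": 0, "y": 0, "z": 0, "spin": 0},
  {"x": 0, "y": 0, "z": 0, "spin": 0},
  {"x": 0, "y": 0, "z": 0, "spin": 0},
  {"x": 0, "y": 0, "z": 0, "spin": 0},
  {"x": 0, "y": 0, "z": 0, "spin": 0},
  {"x": 0, "y": 0, "z": 0, "spin": 0},
  {"x": 0, "y": 0, "z": 0, "spin": 0},
])

```text
time_s: 15.75
position: [0.5522, -0.0629, 0.1273]
tcp_rot: [[-0.086, -0.017, 0.996], [-0.996, -0.016, -0.086], [0.017, -1.0, -0.016]]
force: [-0.0, 0.7, 0.6]
opening: 0.127
```

Emit:
apply_moves([
  {"x": 0, "y": 0, "z": 5, "spin": 0},
  {"x": 0, "y": 0, "z": 5, "spin": 0},
  {"x": 0, "y": 0, "z": 0, "spin": 0},
])

```text
time_s: 16.05
position: [0.552, -0.0628, 0.1354]
tcp_rot: [[-0.086, -0.018, 0.996], [-0.996, -0.015, -0.087], [0.017, -1.0, -0.017]]
force: [2.0, -0.2, -8.6]
opening: 0.137
```

```bash
python3 look.py l8
```

```text
16.05 [ 0.552  -0.0628  0.1354] [[-0.086, -0.018, 0.996], [-0.996, -0.015, -0.087], [0.017, -1.0, -0.017]] 0.13720309323524427 [ 2.  -0.2 -8.6]
```

View pics/l8.png

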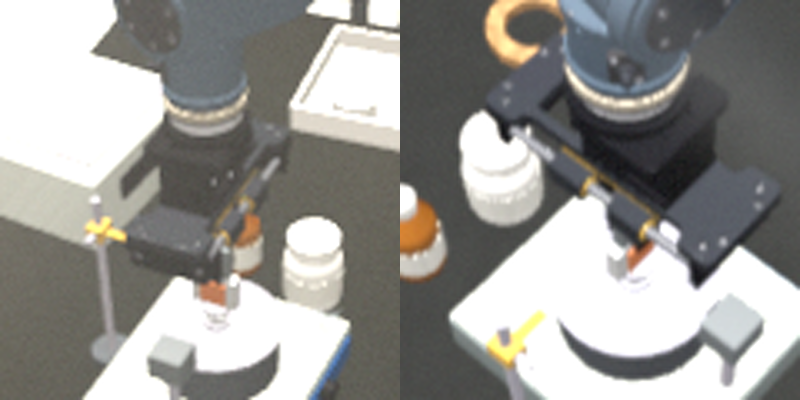

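Emit:
apply_moves([
  {"x": 0, "y": 0, "z": 4, "spin": 0},
  {"x": 0, "y": 0, "z": 5, "spin": 0},
  {"x": 0, "y": 0, "z": 5, "spin": 0},
  {"x": 0, "y": 0, "z": 5, "spin": 0},
  {"x": 0, "y": 0, "z": 5, "spin": 0},
  {"x": 0, "y": 0, "z": 5, "spin": 0},
  {"x": 0, "y": 0, "z": 5, "spin": 0},
  {"x": 0, "y": 0, "z": 4, "spin": 0},
  {"x": 0, "y": 0, "z": 0, "spin": 0},
  {"x": 0, "y": 0, "z": 0, "spin": 0},
])

```text
time_s: 17.15
position: [0.5518, -0.0627, 0.1747]
tcp_rot: [[-0.087, -0.019, 0.996], [-0.996, -0.015, -0.087], [0.016, -1.0, -0.017]]
force: [3.4, -0.8, -11.2]
opening: 0.137
```

```bash
python3 look.py l9; python3 - <<'E'
from h import *
for c,(x,y) in (("side",(265,150)),("scene",(245,170))):
    im=imaging.capture(c); cv2.imwrite(f"pics/{c}9.png",cv2.resize(im[y:y+75,x:x+75,::-1],None,fx=8,fy=8,interpolation=cv2.INTER_CUBIC))
E
```

```text
17.15 [ 0.5518 -0.0627  0.1747] [[-0.087, -0.019, 0.996], [-0.996, -0.015, -0.087], [0.016, -1.0, -0.017]] 0.13675237098889298 [  3.4  -0.8 -11.2]
```

View pics/side9.png

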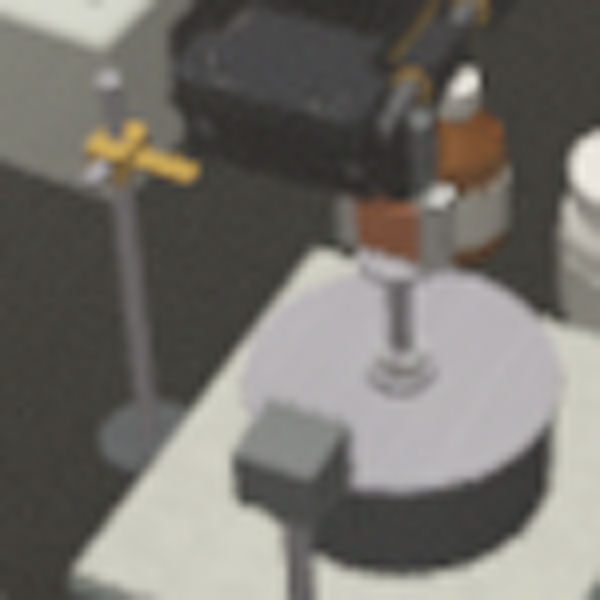

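View pics/scene9.png

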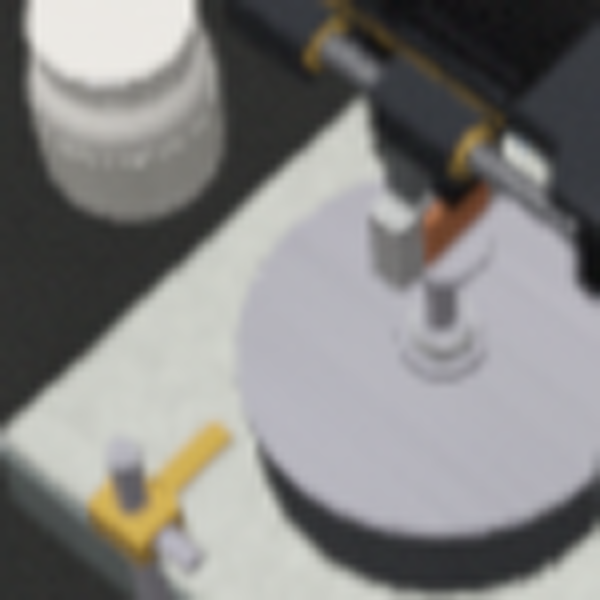

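```bash
python3 - <<'E'
from h import *
side=lambda u,v:np.array((265+(u+.5)/8-.5,150+(v+.5)/8-.5))
scene=lambda u,v:np.array((245+(u+.5)/8-.5,170+(v+.5)/8-.5))
ax=np.array([.5528,-.0628]);yaw=np.radians(-5.4);d=np.array([np.cos(yaw),np.sin(yaw)])
X,e=tri([ray("scene",scene(223,432)),ray("side",side(194,170))]);print(X,e,np.hypot(*(X[:2]-ax)))
for z in (.170,.173,.176,.179):
    t=np.array([*(ax+.091*d),z]); pt=np.array([*(ax+.125*d),.212])
    print(z,(proj("side",t)-[265,150])*8+3.5,(proj("scene",t)-[245,170])*8+3.5)
print("post",(proj("side",pt)-[265,150])*8+3.5,(proj("scene",pt)-[245,170])*8+3.5)
# ring lower rim silhouette for lift L, rim bottom z=.116+L radius .016 ; also sleeve top rim r=.010 z=.115
a=np.linspace(0,2*np.pi,72)
def rim(c,z,r,o):
    q=np.array([(proj(c,[ax[0]+r*np.cos(t),ax[1]+r*np.sin(t),z])-o)*8+3.5 for t in a]); return q.min(0).round(0),q.max(0).round(0)
print("sleeve",rim("side",.115,.01,[265,150]),rim("scene",.115,.01,[245,170]))
for L in (.044,.047,.050): print(L,rim("side",.116+L,.016,[265,150]),rim("scene",.116+L,.016,[245,170]))
E
python3 - <<'E'
import cv2
a=cv2.imread("pics/side9.png")[150:420,300:500];b=cv2.imread("pics/scene9.png")[180:400,350:520]
cv2.imwrite("pics/z9.png",cv2.hconcat([cv2.resize(a,(400,540)),cv2.resize(b,(400,540))]))
E
```

```text
[ 0.6442574  -0.07011708  0.17850378] [np.float64(0.00014191129136220974), np.float64(0.00014191129136202808)] 0.0917496374136205
0.17 [198.44665256 184.99204225] [223.67657898 440.97614018]
0.173 [197.92856374 179.28827171] [222.82981103 436.05879755]
0.176 [197.40880045 173.56606652] [221.9782155  431.11342022]
0.179 [196.88735456 167.82533717] [221.12175099 426.13976776]
post [115.35015043  80.76230263] [122.668969   454.57182629]
sleeve (array([382., 333.]), array([431., 367.])) (array([410., 295.]), array([475., 352.]))
0.044 (array([363., 240.]), array([444., 295.])) (array([385., 203.]), array([494., 296.]))
0.047 (array([363., 234.]), array([444., 289.])) (array([385., 197.]), array([494., 291.]))
0.05 (array([362., 229.]), array([444., 283.])) (array([385., 192.]), array([494., 285.]))
```

View pics/z9.png

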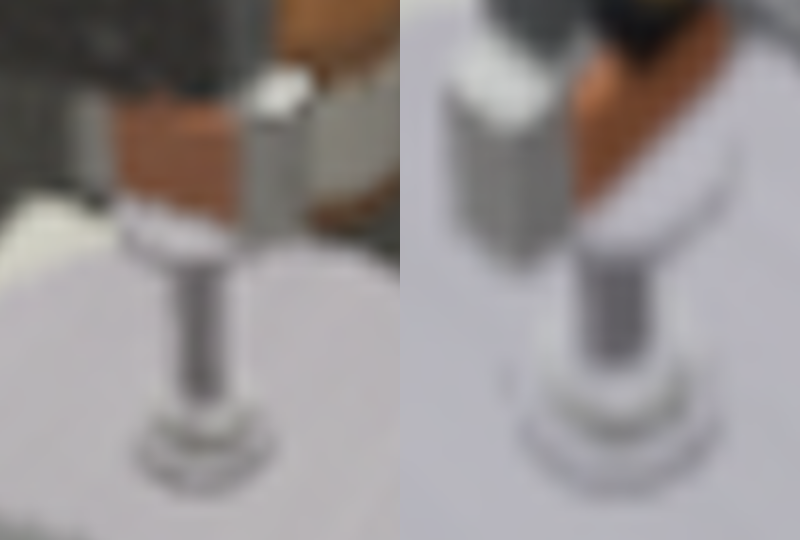

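Emit:
apply_moves([
  {"x": 0, "y": 0, "z": 4, "spin": 0},
  {"x": 0, "y": 0, "z": 4, "spin": 0},
  {"x": 0, "y": 0, "z": 0, "spin": 0},
  {"x": 0, "y": 0, "z": 0, "spin": 0},
  {"x": 0, "y": 0, "z": 0, "spin": 0},
])

```text
time_s: 17.85
position: [0.5518, -0.0627, 0.1827]
tcp_rot: [[-0.087, -0.019, 0.996], [-0.996, -0.014, -0.087], [0.016, -1.0, -0.018]]
force: [3.7, -2.1, -11.3]
opening: 0.135
```

```bash
python3 - <<'E'
from h import *
s=read_state();print(s["time_s"],np.round(s["position"],4),np.round(s["force"],1),s["opening"])
acc={}
for c in ("side","scene"):
    acc[c]=np.mean([imaging.capture(c).astype(float) for _ in range(6)],0)
x,y=(265,150);a=acc["side"]
# ring and tip crops x16
def z(c,x,y,w,h): return cv2.resize(np.clip(acc[c][y:y+h,x:x+w,::-1],0,255).astype(np.uint8),None,fx=16,fy=16,interpolation=cv2.INTER_CUBIC)
cv2.imwrite("pics/sA.png",np.hstack([z("side",275,160,18,24),z("side",305,170,22,24)]))
cv2.imwrite("pics/sB.png",np.hstack([z("scene",262,218,18,24),z("scene",290,190,22,24)]))
s=read_state();print(s["time_s"],np.round(s["position"],4))
E
```

```text
17.85 [ 0.5518 -0.0627  0.1827] [  3.7  -2.1 -11.3] 0.135331997217077
18.45 [ 0.5518 -0.0627  0.1826]
```

View pics/sA.png

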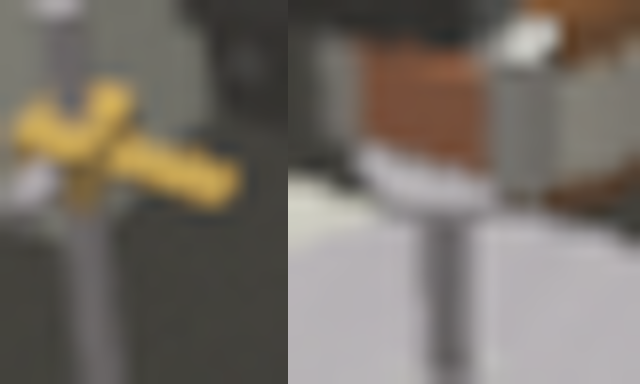

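View pics/sB.png

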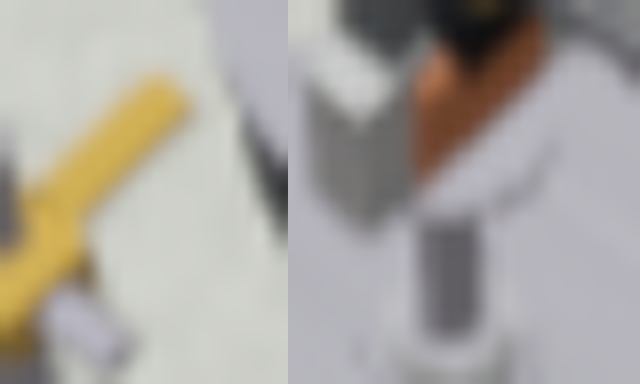

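```bash
python3 - <<'E'
from h import *
ax=np.array([.5528,-.0628])
h=np.radians(-95);ex=np.array([np.cos(h),np.sin(h)]);ey=np.array([-np.sin(h),np.cos(h)])
for L in (.0545,.0595):
  for c,o,off in(("side",(305,170),288),("scene",(290,190),288)):
    for zt in (.156,.120):
      print(L,c,"top" if zt>.13 else "bot",[tuple(((proj(c,[*(ax+sx*.006*ex+sy*.023*ey),zt+L])-o+.5)*16+[off,0]).round(0)) for sx in(-1,1) for sy in (-1,1)])
a=np.linspace(0,6.28,100)
for L in (.0545,.0595):
  for c,o in(("side",(305,170)),("scene",(290,190))):
    q=np.array([(proj(c,[ax[0]+.016*np.cos(t),ax[1]+.016*np.sin(t),.116+L])-o+.5)*16+[288,0] for t in a]); print(L,c,q[q[:,1].argmax()].round(0),q.min(0).round(0),q.max(0).round(0))
yaw=np.radians(-5.4)
d=np.array([np.cos(yaw),np.sin(yaw)]);n=np.array([-d[1],d[0]])
for z in(.1735,.1765):
  for c,o in(("side",(275,160)),("scene",(262,218))):
    for w in (.004,-.004): print(z,c,w,((proj(c,[*(ax+.091*d+w*n),z])-o+.5)*16).round(0))
E
```

```text
0.0545 side top [(np.float64(546.0), np.float64(70.0)), (np.float64(328.0), np.float64(6.0)), (np.float64(572.0), np.float64(32.0)), (np.float64(356.0), np.float64(-31.0))]
0.0545 side bot [(np.float64(548.0), np.float64(211.0)), (np.float64(335.0), np.float64(147.0)), (np.float64(575.0), np.float64(173.0)), (np.float64(362.0), np.float64(110.0))]
0.0545 scene top [(np.float64(579.0), np.float64(-85.0)), (np.float64(364.0), np.float64(125.0)), (np.float64(515.0), np.float64(-131.0)), (np.float64(300.0), np.float64(78.0))]
0.0545 scene bot [(np.float64(580.0), np.float64(48.0)), (np.float64(372.0), np.float64(255.0)), (np.float64(519.0), np.float64(3.0)), (np.float64(310.0), np.float64(208.0))]
0.0595 side top [(np.float64(545.0), np.float64(50.0)), (np.float64(327.0), np.float64(-14.0)), (np.float64(572.0), np.float64(12.0)), (np.float64(355.0), np.float64(-51.0))]
0.0595 side bot [(np.float64(548.0), np.float64(192.0)), (np.float64(334.0), np.float64(127.0)), (np.float64(574.0), np.float64(154.0)), (np.float64(361.0), np.float64(90.0))]
0.0595 scene top [(np.float64(579.0), np.float64(-105.0)), (np.float64(363.0), np.float64(107.0)), (np.float64(515.0), np.float64(-151.0)), (np.float64(298.0), np.float64(59.0))]
0.0595 scene bot [(np.float64(580.0), np.float64(30.0)), (np.float64(371.0), np.float64(237.0)), (np.float64(518.0), np.float64(-15.0)), (np.float64(309.0), np.float64(191.0))]
0.0545 side [453. 231.] [373. 121.] [537. 231.]
0.0545 scene [447. 236.] [337.  49.] [556. 236.]
0.0595 side [452. 211.] [372. 102.] [537. 211.]
0.0595 scene [446. 219.] [336.  31.] [556. 219.]
0.1735 side 0.004 [227. 210.]
0.1735 side -0.004 [246. 186.]
0.1735 scene 0.004 [195. 120.]
0.1735 scene -0.004 [154.  87.]
0.1765 side 0.004 [226. 198.]
0.1765 side -0.004 [245. 174.]
0.1765 scene 0.004 [193. 110.]
0.1765 scene -0.004 [152.  77.]
```

```bash
python3 look.py l10; python3 - <<'E'
from h import *
s=read_state();print(s["time_s"],np.round(s["position"],4),np.round(s["qvel"],2),np.round(s["force"],1))
print(job.hand_in())
E
```

```text
18.45 [ 0.5518 -0.0627  0.1826] [[-0.087, -0.019, 0.996], [-0.996, -0.014, -0.087], [0.016, -1.0, -0.018]] 0.13866758165818688 [  4.5  -1.  -12. ]
18.55 [ 0.5518 -0.0627  0.1826] [-0.01  0.07  0.03 -0.06 -0.05  0.04] [  4.1  -2.3 -11.7]
the job is handed in; nothing more can be done
None
```

View pics/l10.png

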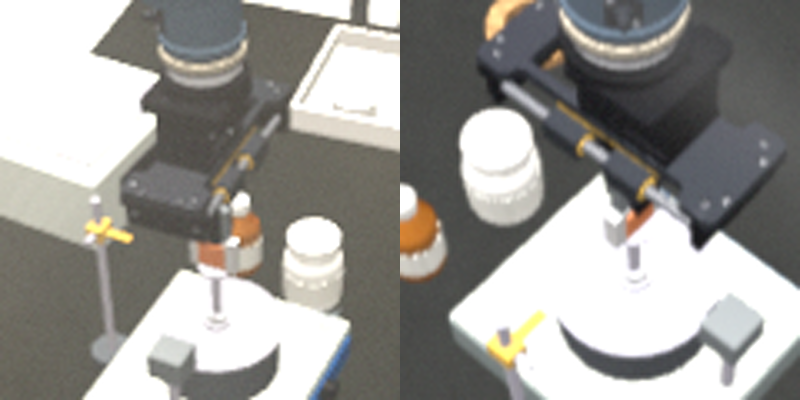

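I gripped the bar and, with the rod fully in, held the round coupon at the reader for over 1 s (turn about +1.55 to +1.57 rad). I then held the square coupon there for over 1 s (about −1.55 to −1.56 rad). With the square side still facing the reader, I pulled the rod up about 55 mm and handed in at 18.6 s, still holding it.

**Last checks:**
- **Stillness and grip:** The tool height stayed within 0.1 mm over the last 0.7 s. The pull was about 11.7 N, close to the roughly 12.4 N expected of the spring, and the fingers stood at about 12 mm, the bar's thickness.
- **Ring against the mark:** Comparing the two in the images puts the ring level to about 1 mm high. The tool lift with the absolute mark height puts it 0 to 2.5 mm low. Both are inside the 5 mm limit, but my reading is only good to about 2 mm.
- **Bystanders:** The things near the bath (both jars, the cork ring) showed no movement. The beaker, dish, spatula and stopper were outside my last close-up views or too small there to judge, and the arm did not go near them.

**Disagreement:** In the images the fingertips stood about 33 mm higher than the reported tool point implies. I placed the grasp by the images, and the bar, turn and spring responses all fitted that.

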